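# Set up a slotted block in the boring fixture

## Task

Set the boring fixture up for the slotted block: lay the plywood riser flat on the bed, centred under the place where the clamp foot comes down, long side along the back fence, and the block squarely on the riser, its middle under the foot; stand the dark wooden packer behind the block, between it and the fence and about level with its middle, long side along the fence, and stand the aluminium spacer to the left of the block, between its end and the end stop and in line with the block. Then put the round pad on top of the block in the middle and shut the toggle clamp fully, so that its foot presses on the pad. The clamp may be found up, down or half way: open it as far as the loading needs.

Things in the scene. Friction and masses are not known exactly. Their poses are not given: they have to be found in the camera images.
- fixture: Boring fixture, fixed to the bench: plywood bed 150 x 310 mm, top 18 mm up. Origin under the bed, x to the back, y left, z up. On the bed: back fence, y -95 to +135, 40 mm high, front face x = +48; left end stop, x -50 to +10, 40 mm high, right face y = +112; at the right (to y = -170) the toggle clamp on a post, x -48 to +8, y -167 to -87, steel cheeks to 110 mm above the bench.
- seat (a point): Point on top of the bed straight under the shut clamp's foot (fixture x -20, y 0): middle of the seat for riser and block, which lie along the fence (fixture y). A block seated there leaves a gap of 40 mm behind it to the fence and 52 mm at its left end to the end stop. Middles of packer and spacer then come at fixture (28, 0) and (-20, 86).
- riser: Riser: thin rectangular plywood board 90 x 50 x 12 mm, loose, lying flat. Origin at the middle of its underside, x along its length, z up.
- block: Block, the workpiece: pale wooden block 120 x 56 x 36 mm with two long mortise slots (30 x 16 mm, 14 mm deep) end to end in its top, loose. Origin at the middle of its underside, x along its length, z up.
- packer: Packer: solid bar of dark wood, no slots, 60 x 32 mm and 45 mm high, loose, standing on its 60 x 32 face. Origin at the middle of its underside, x along the 60 mm side, z up.
- spacer: Spacer: short length of aluminium square tube standing on end, 44 x 44 mm outside, 4 mm wall, 50 mm high, open at the top, loose. Origin at the middle of its underside, x and y square to its sides.
- pad: Pad: round wooden disc, 44 mm diameter, 14 mm thick, loose, lying flat. Origin at the middle of its underside, z up.
- clamp_handle (a joint): Clamp handle, rad: 0 shut (arm level over the seat, handle 0.35 left of upright), 1.40 open (handle 1.05 to the right, fixture -y, arm just past upright). Starts anywhere between, stays where left. Axis along fixture x through y -149, 104 mm above the bench. Push the handle sideways with shut fingers, 4 to 10 N at its end; shut it right up to its stop.
- handle_end (a point): Middle of the end face of the clamp handle, 112 mm from its axis. The grip is red plastic, 22 mm (along fixture x) by 16 mm, over the last 66 mm of the handle; below it is a flat steel bar, 6 mm by 10 mm. Arm and handle swing in the plane fixture x = -20.
- foot_face (a point): Middle of the pressing face of the clamp's rubber foot (22 mm diameter, 8 mm thick), at the tip of the arm, 100 mm from the arm's axis at fixture y -100, 100 mm above the bench. Foot and arm are springy. Shut on nothing, the face is 71 mm above the bench over the seat; shut on riser, block and pad (80 mm together) it gives way by 9 mm and presses with about 5 N.
Not all that is in view belongs to the job. What is shaped like the spacer but green or pink is not meant. There is more than one size of the block; the one meant has the size given above.

How it is judged:
By the outcome, as a careful person would: the job done as asked, in the order asked, and still so for the second after the job is handed in, with the robot touching nothing.
It also fails if it takes over 152 s, if anything falls off the work surface, if the arm or the gripper's body presses on something with over 40 N, if the wrist force passes 120 N, or if a joint passes its speed limit or range.

## Robot

A 6-joint arm with a two-finger parallel gripper is mounted at the origin on the work surface. World frame = base frame: x ahead of the robot, y to its left, z up, the work surface at z = 0. Lengths are in m, angles in rad, forces in N, time in s.
With the tool pointing down it reaches from about 0.3 to 0.875 m from the base axis. Payload 6.4 kg.
Tool frame: the origin (TCP) lies on the centre line of the jaws, within the pads' length; the fingertips stand 25 mm ahead of it and the grasp point (between the pads) lies 6 mm ahead of it; z points along the fingers, y is the line along which they close (so a half turn about z gives the same grasp; the last joint's range is limited). The gripper opens to 88 mm and grips with 3 to 60 N. Pads are 18 mm wide; open, the fingers measure 123 mm over their backs; the gripper's body (75 mm by 187 mm) begins 45 mm behind the grasp point.
Start: joints at [-1.484, 0.181, 1.607, -0, 1.354, -0.206], TCP at [0.166, -0.551, 0.264] pointing down, gripper open.
Joint ranges: [-2.99, 2.99], [-0.89, 2.07], [0.3, 2.58], [-1.14, 4.28], [0, 2.63], [-3.12, 3.12]. Speed limits (rad/s): [2.57, 2.57, 3.01, 3.14, 3.14, 3.14].

## Interface

Orientations are given as a unit quaternion [x, y, z, w].
In Python, from cell import arm gives the robot as it stands.
- The arm moves only by the shell command python3 -m crank 'ROWS' [FORCE]. ROWS is JSON, one flat list of numbers, 5 for each row, row after row: the closure, from 0 (fully open) to 1 (shut), then the shift along the tool's x, y, z in m, then the turn about the tool's z in degrees. A call has 1 to 8 rows; each row is the pose to reach, as a shift and turn from the pose commanded when the call began, along the tool's axes at that moment; what a row does not reach only later rows make up. A row lasts 1/12 s, in which the tool goes at most 41.7 mm and 7.16 degrees, less where a joint would pass 70% of its speed; a pose out of reach is approached as far as the arm can. A call with a gripper value outside its range is refused whole. The fingers move at their own pace and stop on an object; FORCE is the grip in N (left out, the last holds). Time passes only in rows, so rows that repeat a pose let the fingers close. It gives the time, the measured TCP pose, the force, the opening and the grip force at its end, in the units of the state.
- arm.get_obs(): the state, without advancing time (a new reading comes with each control period).
- arm.capture(name): name is "scene" or "top"; returns a dict with "pixels" (400x640x3 uint8, red, green, blue), "fx", "fy", "cx", "cy" (pixels), "D" ([k1, k2, p1, p2, k3] as OpenCV has them; the pictures are not rectified), "extrinsics" (4x4, takes a point from camera to world coordinates). Camera axes: x right, y down, z forward; pixel columns grow to the right and rows downward; lengths in m; the calibration is good to about 2 mm. A picture is of the moment at which its call begins. There is no depth.
- arm.close_job(): hands the job in; it is judged then, once.
Trained networks look in a picture, given as the dict that the camera call returned (one of the last four; its "shot" number tells which), for a name from the list of things; names that differ only in an ending like _2 or _b are one class to them, and where a whole thing is asked for, a point or a joint stands for the part that bears it (a point fixed in the world has none). Each returns a list of dicts, best first, with "conf" (0 to 1); they miss things now and then, are a little off and sometimes report something else, mostly with a low value. They report only what shows in the picture. A call takes as long as a camera call. They do not tell look-alikes from the thing itself.
- arm.cut_out(picture, label): "region" (400x640 bool, what is visible of it) and "rect" ([centre column, centre row, width, height] in pixels, round what is visible of it).
The state is a dict: "clock": time; "joints": joint angles; "joint_vel": joint speeds; "joint_efforts": joint torques, N m; "ee_pos": TCP position; "tool_rot": TCP orientation; "ft_force": force on the tool from outside, world axes, zero at the start; "wrist_torque": the same for the moment, N m; "finger_gap": finger opening in m; "grasp_force": force on a finger pad.
Only numpy, scipy, OpenCV 4.12 (cv2) and the standard library are available. Lean on these libraries where they do the work, as an engineer would, in place of code of your own. Each camera call takes 0.05 s, during which the arm holds its last target. There are 200 camera calls.

## Working session

There is one attempt and no reset: what is moved stays moved. The work goes in short steps, Python scripts to look and compute and a shell command to move; the robot and the scene stay as the last step left them, time stands still between calls to the robot, and variables do not carry over. Pictures are saved under pics/ and viewed, at most 14 in all, crops included, and the job is handed in when it is done.

```bash
ls; mkdir -p pics; python3 - <<'E'
from cell import arm
import cv2,numpy as np
for n in("scene","top"):
    p=arm.capture(n); cv2.imwrite(f"pics/{n}0.png",p["pixels"][:,:,::-1])
    print(n,p["fx"],p["fy"],p["cx"],p["cy"],p["D"],np.round(p["extrinsics"],4).tolist())
o=arm.get_obs();print(o)
E
```

```text
pics
scene 435.7717539075753 435.7717539075753 321.2959443148169 196.9319437248828 [0.04042421 0.         0.         0.         0.        ] [[-0.7478, 0.5545, -0.3652, 0.8385], [0.6639, 0.6176, -0.4216, 0.534], [-0.0082, -0.5577, -0.83, 1.1096], [0.0, 0.0, 0.0, 1.0]]
top 436.38998027683544 436.38998027683544 316.40323918593697 200.44082305381195 [-0.0771802  0.         0.         0.         0.       ] [[0.0172, -0.991, 0.1328, 0.2332], [-0.9998, -0.0183, -0.0072, 0.0479], [0.0096, -0.1327, -0.9911, 1.4632], [0.0, 0.0, 0.0, 1.0]]
{'clock': 0.1, 'joints': array([-1.48431618e+00,  1.81462335e-01,  1.60784329e+00, -1.18459528e-05,
        1.35380242e+00, -2.06310300e-01]), 'joint_vel': array([-6.72009739e-04, -1.49757491e-03, -4.43061931e-03,  3.79652529e-05,
       -3.28563477e-04, -5.79841682e-04]), 'joint_efforts': array([ 8.25689440e-04, -4.34817159e+01, -3.42696476e+01,  7.03636813e-02,
        3.39516706e-02, -3.33054186e-05]), 'ee_pos': array([ 0.16593048, -0.55010279,  0.26293396]), 'tool_rot': array([ 9.89302873e-01,  1.45874097e-01,  3.95973654e-05, -7.56680063e-04]), 'ft_force': array([0.45102631, 0.09725239, 0.34022997]), 'wrist_torque': array([-0.00602298,  0.00718168, -0.06207584]), 'grasp_force': 0.0, 'finger_gap': 0.08819035522369623}
```

View pics/top0.png

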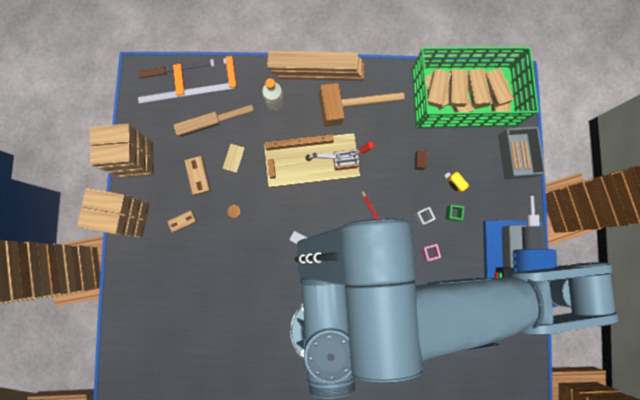

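View pics/scene0.png

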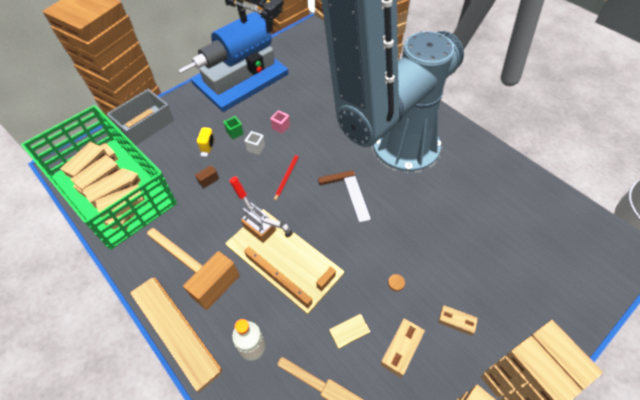

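The top view shows the fixture at (312,160) with its clamp part open. Riser is at (233,158), the large block at (197,175) with a smaller look-alike at (180,221), pad at (234,211), packer at (422,160) and grey spacer at (427,215), with green and pink ones beside it.

```bash
cat > h.py <<'E'
import cv2,numpy as np
from cell import arm
from scipy.optimize import minimize
def box(x0,x1,y0,y1,z0,z1): return np.array([[x,y,z] for x in(x0,x1) for y in(y0,y1) for z in(z0,z1)])
def cbox(l,w,h): return box(-l/2,l/2,-w/2,w/2,0,h)
a=np.linspace(0,2*np.pi,24)
PARTS={'riser':[cbox(.09,.05,.012)],'block':[cbox(.12,.056,.036)],'packer':[cbox(.06,.032,.045)],'spacer':[cbox(.044,.044,.05)],
'pad':[np.array([[.022*np.cos(t),.022*np.sin(t),z] for t in a for z in(0,.014)])],
'fixture':[box(-.075,.075,-.17,.14,0,.018),box(.048,.068,-.095,.135,.018,.058),box(-.05,.01,.112,.134,.018,.058),box(-.048,.008,-.167,-.087,.018,.03)]}
def proj(P,X):
    E=np.linalg.inv(P['extrinsics']);K=np.array([[P['fx'],0,P['cx']],[0,P['fy'],P['cy']],[0,0,1]])
    return cv2.projectPoints(np.asarray(X,float).reshape(-1,1,3),cv2.Rodrigues(E[:3,:3])[0],E[:3,3],K,np.array(P['D']))[0][:,0]
def ray(P,uv,z):
    K=np.array([[P['fx'],0,P['cx']],[0,P['fy'],P['cy']],[0,0,1]])
    q=cv2.undistortPoints(np.array(uv,float).reshape(-1,1,2),K,np.array(P['D']))[:,0]
    d=np.c_[q,np.ones(len(q))]@P['extrinsics'][:3,:3].T;o=P['extrinsics'][:3,3]
    return o+d*((z-o[2])/d[:,2])[:,None]
def place(parts,s,z=0):
    c,n=np.cos(s[2]),np.sin(s[2]);R=np.array([[c,-n,0],[n,c,0],[0,0,1]])
    return [p@R.T+[s[0],s[1],z] for p in parts]
S=4
def sil(P,boxes):
    m=np.zeros((400*S,640*S),np.uint8)
    for b in boxes:
        u=(proj(P,b)+.5)*S
        cv2.fillConvexPoly(m,cv2.convexHull(np.round(u*16).astype(np.int32)),1,shift=4)
    return cv2.resize(m.astype(np.float32),(640,400),interpolation=cv2.INTER_AREA)
def cost(s,name,masks,z=0):
    c=0
    for P,m in masks:
        r=sil(P,place(PARTS[name],s,z)); c+=np.abs(r-m).sum()/m.sum()
    return c
def fit(name,masks,x0,z=0,yaws=(0,.5,1,1.5,2,2.5)):
    best=None
    for y in yaws:
        r=minimize(cost,[x0[0],x0[1],y],(name,masks,z),method='Nelder-Mead',options=dict(initial_simplex=[[x0[0]+i,x0[1]+j,y+k] for i,j,k in((0,0,0),(.01,0,0),(0,.01,0),(0,0,.25))],xatol=2e-4,fatol=1e-4))
        if best is None or r.fun<best.fun:best=r
    return best.x,best.fun
E
cat > m.py <<'E'
from h import *
P={n:arm.capture(n) for n in('scene','top')}
guess={'riser':(233,158),'block':(197,175),'packer':(422,160),'spacer':(427,215),'pad':(234,211),'fixture':(312,160)}
allm={}
for name,g in guess.items():
    x0=ray(P['top'],g,.02)[0]; masks=[]
    for n in P:
        u=proj(P[n],x0)[0]
        ds=arm.cut_out(P[n],name)
        ds=[d for d in ds if np.hypot(*(np.array(d['rect'][:2])-u))<25]
        if ds: masks.append((P[n],ds[0]['region'].astype(np.float32)))
        print(name,n,[(round(d['conf'],2),np.round(d['rect']).tolist()) for d in ds])
    if name=='fixture': f=fit(name,masks,x0,yaws=(-.2,0,.2))
    else: f=fit(name,masks,x0)
    print(name,np.round(f[0],4),round(np.degrees(f[0][2]),1),'cost',round(f[1],3))
    for n in P:
        for b in place(PARTS[name],f[0]): allm.setdefault(n,[]).append(proj(P[n],b))
for n in P:
    im=cv2.resize(P[n]['pixels'][:,:,::-1],None,fx=3,fy=3)
    for u in allm[n]: cv2.polylines(im,[np.round(cv2.convexHull(((u+.5)*3).astype(np.float32))).astype(int)],True,(255,0,255),1)
    cv2.imwrite(f'pics/ov_{n}.png',im[360:700,440:1240] if n=='top' else im[380:980,500:1300])
for n in P:
  for l in('clamp_handle','foot_face'):
    print(n,l,[(round(d['conf'],2),np.round(d['rect']).tolist()) for d in arm.cut_out(P[n],l)])
E
python3 m.py
```

```text
riser scene [(0.71, [349.0, 330.0, 41.0, 25.0])]
riser top [(0.63, [231.0, 156.0, 20.0, 28.0])]
riser [0.5705 0.3244 2.8825] 165.2 cost 0.138
block scene [(0.59, [401.0, 347.0, 42.0, 64.0])]
block top [(0.92, [194.0, 177.0, 30.0, 40.0])]
block [0.5055 0.4401 3.4274] 196.4 cost 0.112
packer scene [(0.54, [207.0, 178.0, 25.0, 17.0])]
packer top [(0.73, [421.0, 161.0, 12.0, 18.0])]
packer [ 0.5728 -0.3122  3.0504] 174.8 cost 0.225
spacer scene [(0.64, [255.0, 144.0, 18.0, 20.0]), (0.56, [233.0, 127.0, 16.0, 22.0])]
spacer top [(0.58, [424.0, 220.0, 22.0, 17.0])]
spacer [ 0.3793 -0.3209  0.4503] 25.8 cost 0.683
pad scene [(0.69, [398.0, 284.0, 19.0, 20.0])]
pad top [(0.56, [233.0, 211.0, 11.0, 17.0])]
pad [0.3887 0.3143 0.1436] 8.2 cost 0.401
fixture scene [(0.96, [286.0, 247.0, 117.0, 135.0])]
fixture top [(0.83, [319.0, 159.0, 111.0, 52.0])]
fixture [0.5658 0.0712 0.1376] 7.9 cost 0.142
scene clamp_handle [(0.55, [244.0, 198.0, 29.0, 37.0]), (0.39, [401.0, 348.0, 46.0, 60.0])]
scene foot_face [(0.57, [289.0, 233.0, 8.0, 6.0])]
top clamp_handle [(0.51, [361.0, 150.0, 25.0, 12.0])]
top foot_face []
```

View pics/ov_top.png

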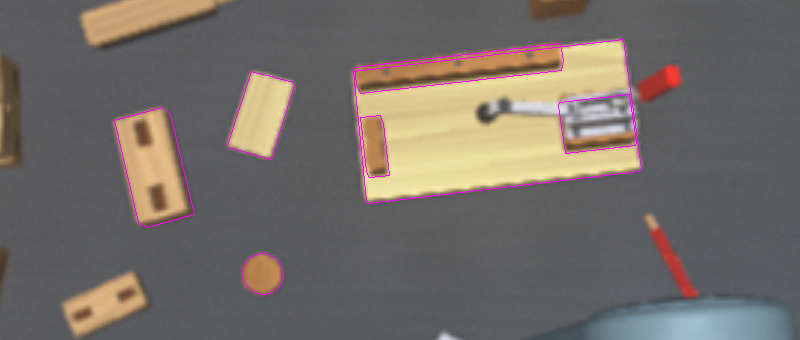

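View pics/ov_scene.png

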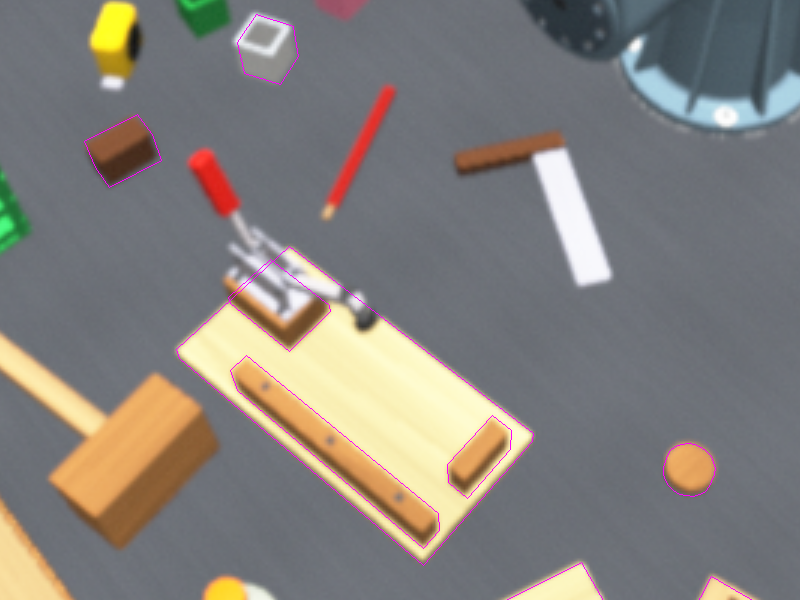

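The overlays sit well on the fixture, riser, block, packer and pad. Next I refine the small things with colour masks and read the clamp angle from the red grip.

```bash
cat >> h.py <<'E'
def blob(P,u,r=26):
    im=cv2.cvtColor(P['pixels'],cv2.COLOR_RGB2LAB).astype(float);u=np.round(u).astype(int)
    w=np.s_[max(0,u[1]-r):u[1]+r,max(0,u[0]-r):u[0]+r]
    d=np.linalg.norm(im-np.median(im[w].reshape(-1,3),axis=0),axis=2)
    return d
def mask(P,u,r=26,th=22,bg=None):
    im=cv2.cvtColor(P['pixels'],cv2.COLOR_RGB2LAB).astype(float);u=np.round(u).astype(int)
    bg=np.median(im[150:400,140:280].reshape(-1,3),axis=0) if bg is None else bg
    m=(np.linalg.norm(im-bg,axis=2)>th).astype(np.uint8)
    n,l,st,c=cv2.connectedComponentsWithStats(m,connectivity=4)
    ok=[i for i in range(1,n) if st[i,4]>40 and st[i,4]<4000]
    i=min(ok,key=lambda i:np.hypot(*(c[i]-u)))
    o=np.zeros_like(m);cv2.fillPoly(o,[cv2.convexHull(np.argwhere(l==i)[:,::-1].astype(np.int32))],1)
    return o.astype(np.float32)
def go(x,y,z,yaw=None,half=True):
    "print shift in tool axes and turn (deg) to get the TCP to x,y,z with tool x at yaw (rad)"
    o=arm.get_obs();q=o['tool_rot'];from scipy.spatial.transform import Rotation as R
    M=R.from_quat(q).as_matrix();d=M.T@(np.array([x,y,z])-o['ee_pos']);ps=np.arctan2(M[1,0],M[0,0])
    t=0
    if yaw is not None:
        t=-np.degrees((yaw-ps+np.pi/2)%np.pi-np.pi/2)
    print('shift',np.round(d,4),'turn %.1f'%t,'j6 %.2f'%o['joints'][5],'pos',np.round(o['ee_pos'],4),'gap %.3f'%o['finger_gap'],'t %.1f'%o['clock'])
E
sed -i '/^def blob/,/^    return d$/d' h.py
cat > m2.py <<'E'
from h import *
P={n:arm.capture(n) for n in('scene','top')}
est={'riser':(.5705,.3244,2.8825),'block':(.5055,.4401,3.4274),'packer':(.5728,-.3122,3.0504),'spacer':(.3793,-.3209,.45),'pad':(.3887,.3143,0)}
for name,e in est.items():
    masks=[(P[n],mask(P[n],proj(P[n],[[e[0],e[1],.02]])[0])) for n in P]
    for k in (masks,masks[:1],masks[1:]):
        f=fit(name,k,e,yaws=(e[2],e[2]-.3,e[2]+.3) if name!='pad' else (0,))
        print(name,np.round(f[0],4),round(np.degrees(f[0][2]),1),'cost',round(f[1],3),[int(m.sum()) for _,m in k])
F=(.5658,.0712,.1376)
def grip(q):
    p=q-.35;d=np.array([0,-np.sin(p),np.cos(p)]);n=np.array([0,np.cos(p),np.sin(p)]);c=np.array([-.02,-.149,.104])
    return place([np.array([c+d*r+n*s+[x,0,0] for r in(.046,.112) for s in(-.008,.008) for x in(-.011,.011)])],F)
red=[]
for n in P:
    im=P[n]['pixels'].astype(int);m=((im[...,0]>im[...,1]+70)&(im[...,0]>im[...,2]+70)&(im[...,0]>140)).astype(np.uint8)
    k,l,st,c=cv2.connectedComponentsWithStats(m);g=proj(P[n],grip(.9)[0]).mean(0)
    ok=[i for i in range(1,k) if st[i,4]>30];i=min(ok,key=lambda i:np.hypot(*(c[i]-g)));red.append((P[n],(l==i).astype(np.float32)));print(n,c[i],st[i,4])
qs=np.arange(0,1.41,.02);
for r in(red,red[:1],red[1:]):
    cs=[sum(np.abs(sil(p,grip(q))-m).sum()/m.sum() for p,m in r) for q in qs];print('q',qs[np.argmin(cs)],min(cs))
E
python3 m2.py
```

```text
riser [0.5695 0.3244 2.8769] 164.8 cost 0.223 [869, 476]
riser [0.5697 0.3237 2.8727] 164.6 cost 0.087 [869]
riser [0.571  0.3255 2.86  ] 163.9 cost 0.125 [476]
block [0.5049 0.4434 3.4146] 195.6 cost 0.207 [1456, 704]
block [0.5024 0.4392 3.4156] 195.7 cost 0.092 [1456]
block [0.5068 0.4449 3.4218] 196.1 cost 0.041 [704]
packer [ 0.5741 -0.3121  3.0797] 176.5 cost 0.296 [357, 207]
packer [ 0.575  -0.3119  3.0941] 177.3 cost 0.07 [357]
packer [ 0.5728 -0.3121  3.0469] 174.6 cost 0.204 [207]
spacer [ 0.3808 -0.3276  0.4894] 28.0 cost 0.267 [365, 255]
spacer [ 0.3801 -0.3283  0.3847] 22.0 cost 0.082 [365]
spacer [ 0.3834 -0.3269  0.6114] 35.0 cost 0.149 [255]
pad [0.3877 0.3143 0.0478] 2.7 cost 0.195 [244, 152]
pad [0.3869 0.3128 0.2788] 16.0 cost 0.049 [244]
pad [0.3886 0.3157 0.1171] 6.7 cost 0.072 [152]
scene [237.7025641  186.81025641] 195
top [366.41573034 146.84269663] 89
q 0.72 0.9053227
q 0.74 0.2923077
q 0.72 0.60884833
```

```bash
cat >> h.py <<'E'
F=(.5658,.0712,.1376)
def fx(x,y): c,s=np.cos(F[2]),np.sin(F[2]);return F[0]+c*x-s*y,F[1]+s*x+c*y
Y=F[2]+np.pi/2
E
python3 -c "
from h import *
go(*fx(-.02,-.150),.30,Y)
print(fx(-.02,-.15),fx(-.02,0))"
```

```text
shift [ 0.5193 -0.3348 -0.0363] turn -81.1 j6 -0.21 pos [ 0.166  -0.5505  0.2637] gap 0.088 t 1.1
(np.float64(0.5665639685467093), np.float64(-0.08012553106485248)) (np.float64(0.5459890390490885), np.float64(0.06845667606698388))
```

```bash

python3 -m crank '[1,0.26,-0.167,-0.037,0, 1,0.26,-0.167,-0.037,0, 1,0.26,-0.167,-0.037,0, 1,0.26,-0.167,-0.037,0, 1,0.26,-0.167,-0.037,0, 1,0.26,-0.167,-0.037,0, 1,0.26,-0.167,-0.037,0, 1,0.26,-0.167,-0.037,0]' 20
python3 -m crank '[1,0.26,-0.167,0,-57, 1,0.26,-0.167,0,-57, 1,0.26,-0.167,0,-57, 1,0.26,-0.167,0,-57, 1,0.26,-0.167,0,-57, 1,0.26,-0.167,0,-57, 1,0.26,-0.167,0,-57, 1,0.26,-0.167,0,-57]'
python3 -c "
from h import *
go(*fx(-.02,-.150),.30,Y)"
```

```text
clock: 1.77
ee_pos: [0.3689, -0.3124, 0.3017]
tool_rot: [0.989, 0.147, 0.001, 0.0]
ft_force: [0.0, 0.0, 0.5]
finger_gap: 0.0369
grasp_force: 0.0
clock: 2.43
ee_pos: [0.5696, -0.0767, 0.3008]
tool_rot: [0.797, 0.604, 0.001, -0.0]
ft_force: [-0.7, 0.4, 0.4]
finger_gap: 0.0003
grasp_force: 0.0
shift [-0.0042 -0.002   0.0008] turn -23.6 j6 -0.07 pos [ 0.5696 -0.0767  0.3008] gap 0.000 t 2.4
```

```bash

python3 -m crank '[1,-0.004,-0.002,0,-23.6, 1,-0.004,-0.002,0,-23.6, 1,-0.004,-0.002,0,-23.6, 1,-0.004,-0.002,0,-23.6, 1,-0.004,-0.002,0,-23.6]'
python3 -m crank '[1,0,0,0.04,0, 1,0,0,0.08,0, 1,-0.006,0,0.084,0, 1,-0.014,0,0.085,0, 1,-0.02,0,0.087,0, 1,-0.026,0,0.09,0, 1,-0.033,0,0.093,0, 1,-0.041,0,0.097,0]'
python3 -m crank '[1,-0.006,0,0.005,0, 1,-0.012,0,0.011,0, 1,-0.018,0,0.017,0, 1,-0.022,0,0.022,0, 1,-0.027,0,0.023,0, 1,-0.032,0,0.025,0, 1,-0.034,0,0.026,0, 1,-0.034,0,0.026,0]'
python3 m2.py | tail -5; python3 -c "
from h import *
go(*fx(-.02,-.213),.181,Y)"
```

```text
clock: 2.85
ee_pos: [0.5644, -0.0838, 0.3007]
tool_rot: [0.66, 0.752, -0.0, -0.0]
ft_force: [-0.1, -0.9, -0.6]
finger_gap: 0.0006
grasp_force: 0.0
clock: 3.52
ee_pos: [0.5697, -0.1238, 0.2055]
tool_rot: [0.66, 0.751, 0.001, -0.001]
ft_force: [-2.3, 8.1, -2.7]
finger_gap: 0.0003
grasp_force: 4.1
clock: 4.18
ee_pos: [0.5743, -0.1497, 0.1827]
tool_rot: [0.659, 0.752, 0.006, -0.006]
ft_force: [-14.9, 42.0, 33.8]
finger_gap: 0.0004
grasp_force: 25.7
scene [233.4047619  190.56349206] 126
top [384.86046512 233.09302326] 43
q 0.22 5.148152
q 1.4000000000000001 0.95535713
q 0.22 2.6526163
shift [0.0069 0.0019 0.0018] turn -0.4 j6 -0.60 pos [ 0.5743 -0.1496  0.1827] gap 0.000 t 4.3
```

```bash

python3 -m crank '[1,0.012,0,-0.005,0, 1,0.02,0,-0.03,0, 1,0.02,0,-0.07,0, 1,0.02,0,-0.1,0, 0.5,0.02,0,-0.11,0]'
python3 m2.py | tail -5; python3 -c "
from h import *
go(.570,.3242,.15,2.874)"
```

```text
clock: 4.7
ee_pos: [0.5743, -0.1403, 0.2957]
tool_rot: [0.66, 0.751, 0.001, 0.006]
ft_force: [0.6, -0.0, 0.7]
finger_gap: 0.0051
grasp_force: 0.0
scene [229.99082569 186.67889908] 218
top [384.57446809 232.61702128] 47
q 0.22 4.3763604
q 1.4000000000000001 0.14506881
q 0.22 2.5119681
shift [0.4615 0.055  0.1403] turn -67.3 j6 -0.57 pos [ 0.5734 -0.14    0.2922] gap 0.013 t 4.8
```

```bash

python3 -m crank '[0,0.23,0.027,0,0, 0,0.23,0.027,0,0, 0,0.23,0.027,0,0, 0,0.23,0.027,0,0, 0,0.23,0.027,0,0, 0,0.23,0.027,0,0]'
python3 -m crank '[0,0.231,0.028,0.1,-57, 0,0.231,0.028,0.1,-57, 0,0.231,0.028,0.1,-57, 0,0.231,0.028,0.1,-57, 0,0.231,0.028,0.1,-57, 0,0.231,0.028,0.1,-57, 0,0.231,0.028,0.1,-57, 0,0.231,0.028,0.1,-57]'
python3 -c "
from h import *
go(.570,.3242,.028,2.874)"
```

```text
clock: 5.3
ee_pos: [0.5676, 0.0964, 0.2859]
tool_rot: [0.66, 0.752, -0.0, -0.001]
ft_force: [0.1, -0.9, 0.6]
finger_gap: 0.053
grasp_force: 0.0
clock: 5.97
ee_pos: [0.5645, 0.3274, 0.1831]
tool_rot: [0.217, 0.976, -0.002, -0.003]
ft_force: [-0.3, -2.2, 0.4]
finger_gap: 0.0882
grasp_force: 0.0
shift [-7.000e-03  1.000e-04  1.551e-01] turn -9.8 j6 -0.79 pos [0.5645 0.3274 0.1831] gap 0.088 t 6.0
```

```bash

python3 -m crank '[0,-0.007,0,0.03,-9.8, 0,-0.007,0,0.06,-9.8, 0,-0.007,0,0.1,-9.8, 0,-0.007,0,0.13,-9.8, 0,-0.007,0,0.15,-9.8, 0,-0.007,0,0.155,-9.8, 0,-0.007,0,0.155,-9.8, 0.5,-0.007,0,0.155,-9.8]' 20
python3 -m crank '[1,0,0,0,0, 1,0,0,0,0, 1,0,0,0,0, 1,0,0,0,0, 1,0,0,0,0, 1,0,0,0,0]'
python3 -m crank '[1,0,0,-0.03,0, 1,0,0,-0.06,0, 1,0,0,-0.09,0, 1,0,0,-0.1,0, 1,0,0,-0.1,0]'
python3 -c "
from h import *
P=arm.capture('top');u=proj(P,[arm.get_obs()['ee_pos']])[0].astype(int);cv2.imwrite('pics/r1.png',cv2.resize(P['pixels'][u[1]-60:u[1]+60,u[0]-80:u[0]+80,::-1],None,fx=4,fy=4))
go(*fx(-.02,0),.15,Y)"
```

```text
clock: 6.63
ee_pos: [0.5734, 0.3225, 0.0327]
tool_rot: [0.138, 0.99, -0.0, -0.0]
ft_force: [1.1, -0.1, 0.8]
finger_gap: 0.0835
grasp_force: 0.0
clock: 7.13
ee_pos: [0.5735, 0.3229, 0.0335]
tool_rot: [0.138, 0.99, 0.0, 0.0]
ft_force: [-0.8, 0.8, 2.8]
finger_gap: 0.0497
grasp_force: 20.0
clock: 7.55
ee_pos: [0.5753, 0.3235, 0.1364]
tool_rot: [0.138, 0.99, 0.002, 0.003]
ft_force: [-0.2, -0.2, -0.8]
finger_gap: 0.0494
grasp_force: 20.0
shift [-0.0427 -0.2525 -0.0165] turn 66.3 j6 -0.96 pos [0.5738 0.323  0.1338] gap 0.049 t 7.6
```

```bash

python3 -m crank '[1,-0.043,-0.25,-0.03,57, 1,-0.043,-0.25,-0.03,57, 1,-0.043,-0.25,-0.03,57, 1,-0.043,-0.25,-0.03,57, 1,-0.043,-0.25,-0.03,57, 1,-0.043,-0.25,-0.03,57, 1,-0.043,-0.25,-0.03,57, 1,-0.043,-0.25,-0.03,57]'
python3 -m crank '[1,0,0,0,9.3, 1,0,0,0,9.3, 1,0,0,0,9.3, 1,0,0,0,9.3, 1,0,0,0,9.3]'
python3 -c "
from h import *
go(*fx(-.02,-.0037),.0525,Y)"
```

```text
clock: 8.27
ee_pos: [0.545, 0.0675, 0.1605]
tool_rot: [0.598, 0.802, -0.001, -0.001]
ft_force: [-0.3, 0.3, -0.2]
finger_gap: 0.0495
grasp_force: 20.0
clock: 8.68
ee_pos: [0.5455, 0.0706, 0.1613]
tool_rot: [0.656, 0.755, -0.001, -0.001]
ft_force: [-0.2, -0.9, -0.5]
finger_gap: 0.0493
grasp_force: 20.0
shift [-0.006   0.0004  0.1088] turn 0.1 j6 -0.23 pos [0.5455 0.0706 0.1613] gap 0.049 t 8.7
```

View pics/r1.png

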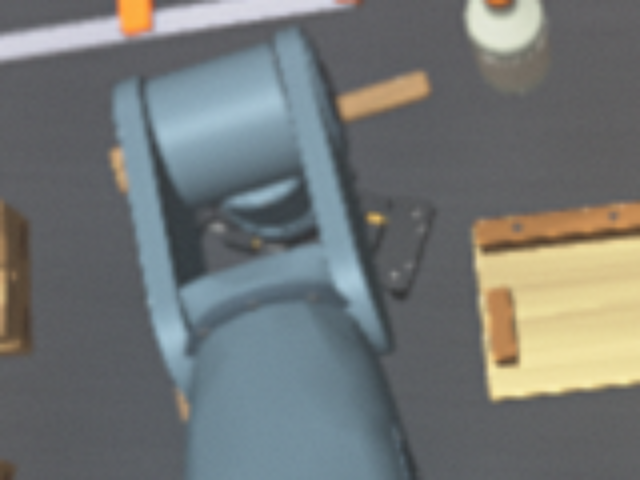

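```bash

python3 -m crank '[1,-0.006,0,0.03,0, 1,-0.006,0,0.06,0, 1,-0.006,0,0.08,0, 1,-0.006,0,0.095,0, 1,-0.006,0,0.103,0, 1,-0.006,0,0.108,0, 1,-0.006,0,0.108,0, 1,-0.006,0,0.108,0]'
python3 -m crank '[0.25,0,0,0,0, 0.25,0,0,0,0, 0.25,0,0,0,0]'
python3 -m crank '[0.25,0,0,-0.03,0, 0.2,0,0,-0.07,0, 0.2,0,0,-0.11,0, 0,0,0,-0.15,0, 0,0,0,-0.15,0, 0,0,0,-0.15,0]'
python3 -c "
from h import *
go(.504,.442,.10,3.415)"
```

```text
clock: 9.35
ee_pos: [0.5476, 0.0646, 0.0552]
tool_rot: [0.657, 0.754, 0.0, 0.0]
ft_force: [0.7, 0.3, -0.6]
finger_gap: 0.0496
grasp_force: 20.0
clock: 9.6
ee_pos: [0.5479, 0.0645, 0.0557]
tool_rot: [0.657, 0.754, 0.001, 0.001]
ft_force: [0.1, -0.0, -0.0]
finger_gap: 0.0657
grasp_force: 0.0
clock: 10.1
ee_pos: [0.5492, 0.0644, 0.2085]
tool_rot: [0.657, 0.754, 0.002, 0.003]
ft_force: [0.1, 0.4, -0.6]
finger_gap: 0.0873
grasp_force: 0.0
shift [0.3804 0.0063 0.1078] turn 82.2 j6 -0.24 pos [0.5492 0.0644 0.2085] gap 0.087 t 10.1
```

```bash

python3 -m crank '[0,0.19,0.003,0,0, 0,0.19,0.003,0,0, 0,0.19,0.003,0,0, 0,0.19,0.003,0,0, 0,0.19,0.003,0,0, 0,0.19,0.003,0,0]'
python3 -m crank '[0,0.19,0.003,0.06,57, 0,0.19,0.003,0.06,57, 0,0.19,0.003,0.06,57, 0,0.19,0.003,0.06,57, 0,0.19,0.003,0.06,57, 0,0.19,0.003,0.06,57, 0,0.19,0.003,0.06,57, 0,0.19,0.003,0.06,57]'
python3 -m crank '[0,0,0,0,25.2, 0,0,0,0,25.2, 0,0,0,0,25.2, 0,0,0,0,25.2, 0,0,0,0,25.2, 0,0,0,0,25.2]'
cat > see.py <<'E'
from h import *
import sys
out=[]
for n in('top','scene'):
    P=arm.capture(n)
    c=proj(P,[[*fx(-.01,.0),.03]])[0]
    w,h=(150,90) if n=='top' else (150,150)
    x0,y0=int(c[0]-w/2),int(c[1]-h/2);k=5 if n=='top' else 4
    k=4
    im=cv2.resize(P['pixels'][y0:y0+h,x0:x0+w,::-1],None,fx=k,fy=k,interpolation=cv2.INTER_CUBIC)
    for a in sys.argv[2:]:
        nm,X,Yf,Z=a.split(',');w_=fx(float(X),float(Yf))
        for b in place(PARTS[nm],(*w_,Y),float(Z)):
            u=((proj(P,b)+.5-[x0,y0])*k).astype(np.float32);cv2.polylines(im,[np.round(cv2.convexHull(u)).astype(int)],True,(255,0,255),1)
    out.append(im)
cv2.imwrite(sys.argv[1],out[0] if '--top' in sys.argv else np.vstack(out)[:960])
E
sed -i "s/np.vstack(out)\[:960\]/cv2.resize(np.vstack(out),None,fx=.62,fy=.62,interpolation=cv2.INTER_AREA)/" see.py
python3 see.py pics/s1.png riser,-.02,0,.018
python3 -c "
from h import *
go(.504,.442,.034,3.415)"
```

```text
clock: 10.6
ee_pos: [0.5219, 0.2572, 0.2029]
tool_rot: [0.655, 0.756, -0.001, -0.001]
ft_force: [0.2, -0.3, 0.4]
finger_gap: 0.0879
grasp_force: 0.0
clock: 11.27
ee_pos: [0.5, 0.4411, 0.142]
tool_rot: [0.936, 0.351, -0.002, 0.001]
ft_force: [0.8, -0.2, 0.6]
finger_gap: 0.0881
grasp_force: 0.0
clock: 11.77
ee_pos: [0.5009, 0.4406, 0.1434]
tool_rot: [0.99, 0.142, -0.001, 0.001]
ft_force: [0.6, -0.4, -0.1]
finger_gap: 0.0882
grasp_force: 0.0
shift [ 3.300e-03 -1.000e-04  1.099e-01] turn 0.7 j6 1.83 pos [0.5009 0.4411 0.1439] gap 0.088 t 11.9
```

View pics/s1.png

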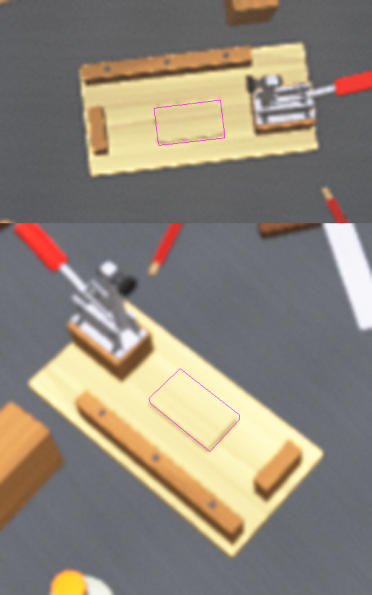

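The top view shows the riser inside its target outline at (190,122) to within about 1–2 mm, and the clamp is fully open. Next is the block.

```bash

python3 -m crank '[0,0.003,0,0.03,0.7, 0,0.003,0,0.06,0.7, 0,0.003,0,0.09,0.7, 0,0.003,0,0.105,0.7, 0,0.003,0,0.112,0.7, 0,0.003,0,0.112,0.7, 0,0.003,0,0.112,0.7, 0.3,0.003,0,0.112,0.7]' 30
python3 -m crank '[1,0,0,0,0, 1,0,0,0,0, 1,0,0,0,0, 1,0,0,0,0, 1,0,0,0,0]'
python3 -m crank '[1,0,0,-0.04,0, 1,0,0,-0.08,0, 1,0,0,-0.12,0, 1,0,0,-0.12,0, 1,0,0,-0.12,0]'
python3 -c "
from h import *
go(*fx(-.02,0),.155,Y)"
```

```text
clock: 12.53
ee_pos: [0.5053, 0.4435, 0.0349]
tool_rot: [0.991, 0.135, 0.002, -0.001]
ft_force: [0.5, 0.1, 1.4]
finger_gap: 0.0835
grasp_force: 0.0
clock: 12.95
ee_pos: [0.5043, 0.4426, 0.0334]
tool_rot: [0.991, 0.135, 0.0, -0.0]
ft_force: [-0.7, -2.1, 3.5]
finger_gap: 0.0557
grasp_force: 30.0
clock: 13.37
ee_pos: [0.5055, 0.4437, 0.1562]
tool_rot: [0.991, 0.135, 0.003, -0.001]
ft_force: [0.2, -0.2, -1.2]
finger_gap: 0.056
grasp_force: 30.0
shift [-6.160e-02  3.724e-01  2.000e-04] turn -82.3 j6 1.84 pos [0.5055 0.4437 0.1562] gap 0.056 t 13.4
```

```bash

python3 -m crank '[1,-0.031,0.186,-0.01,0, 1,-0.031,0.186,-0.01,0, 1,-0.031,0.186,-0.01,0, 1,-0.031,0.186,-0.01,0, 1,-0.031,0.186,-0.01,0, 1,-0.031,0.186,-0.01,0]'
python3 -m crank '[1,-0.031,0.186,0,-57, 1,-0.031,0.186,0,-57, 1,-0.031,0.186,0,-57, 1,-0.031,0.186,0,-57, 1,-0.031,0.186,0,-57, 1,-0.031,0.186,0,-57, 1,-0.031,0.186,0,-57, 1,-0.031,0.186,0,-57]'
python3 -m crank '[1,0,0,0.05,-25.3, 1,0,0,0.05,-25.3, 1,0,0,0.05,-25.3, 1,0,0,0.05,-25.3, 1,0,0,0.05,-25.3, 1,0,0,0.05,-25.3, 1,0,0,0.05,-25.3, 1,0,0,0.05,-25.3]'
python3 -c "
from h import *
go(*fx(-.02,-.001),.0645,Y)"
```

```text
clock: 13.87
ee_pos: [0.5232, 0.2505, 0.1606]
tool_rot: [0.991, 0.133, -0.002, 0.001]
ft_force: [-0.2, 0.2, -1.8]
finger_gap: 0.0558
grasp_force: 30.0
clock: 14.53
ee_pos: [0.5428, 0.0673, 0.1607]
tool_rot: [0.818, 0.576, -0.001, -0.001]
ft_force: [0.5, 0.7, -1.4]
finger_gap: 0.0556
grasp_force: 30.0
clock: 15.2
ee_pos: [0.5437, 0.0679, 0.1124]
tool_rot: [0.674, 0.739, -0.0, -0.0]
ft_force: [-0.8, -0.5, -1.1]
finger_gap: 0.0556
grasp_force: 30.0
shift [-0.0006  0.0024  0.0479] turn -2.6 j6 -0.18 pos [0.5437 0.0679 0.1124] gap 0.056 t 15.2
```

```bash

python3 -m crank '[1,-0.001,0.002,0.01,-2.6, 1,-0.001,0.002,0.02,-2.6, 1,-0.001,0.002,0.03,-2.6, 1,-0.001,0.002,0.04,-2.6, 1,-0.001,0.002,0.045,-2.6, 1,-0.001,0.002,0.045,-2.6, 1,-0.001,0.002,0.045,-2.6]'
python3 -c "
from h import *
go(*fx(-.02,-.001),.0640,Y)"
```

```text
clock: 15.78
ee_pos: [0.5456, 0.0668, 0.0672]
tool_rot: [0.656, 0.754, -0.0, -0.0]
ft_force: [-0.2, 0.6, -0.5]
finger_gap: 0.0557
grasp_force: 30.0
shift [0.0006 0.0006 0.0032] turn 0.1 j6 -0.23 pos [0.5456 0.0668 0.0672] gap 0.056 t 15.8
```

```bash

python3 -m crank '[1,0,0.001,0.003,0, 1,0,0.001,0.003,0, 1,0,0.001,0.003,0, 0.25,0,0.001,0.003,0, 0.2,0,0.001,0.003,0, 0.2,0,0.001,0.003,0]'
python3 -m crank '[0.2,0,0,-0.03,0, 0.2,0,0,-0.07,0, 0.1,0,0,-0.11,0, 0,0,0,-0.15,0, 0,0,0,-0.19,0, 0,0,0,-0.19,0, 0,0,0,-0.19,0]'
python3 -c "
from h import *
go(.574,-.312,.054,np.radians(86))"
```

```text
clock: 16.28
ee_pos: [0.5473, 0.0669, 0.0652]
tool_rot: [0.656, 0.754, 0.0, 0.0]
ft_force: [0.4, 0.2, -0.6]
finger_gap: 0.0708
grasp_force: 0.0
clock: 16.87
ee_pos: [0.5486, 0.0668, 0.2582]
tool_rot: [0.656, 0.754, 0.002, 0.003]
ft_force: [-0.8, 1.3, -0.3]
finger_gap: 0.0882
grasp_force: 0.0
shift [-0.3783 -0.0288  0.2046] turn 12.0 j6 -0.23 pos [0.5486 0.0668 0.2582] gap 0.088 t 16.9
```

```bash

python3 -m crank '[0,-0.378,-0.028,-0.01,0, 0,-0.378,-0.028,-0.01,0, 0,-0.378,-0.028,-0.01,0, 0,-0.378,-0.028,-0.01,0, 0,-0.378,-0.028,-0.01,0, 0,-0.378,-0.028,-0.01,0, 0,-0.378,-0.028,-0.01,0, 0,-0.378,-0.028,-0.01,0]'
python3 -m crank '[0,-0.047,-0.004,0.05,12, 0,-0.047,-0.004,0.09,12, 0,-0.047,-0.004,0.12,12, 0,-0.047,-0.004,0.12,12, 0,-0.047,-0.004,0.12,12]'
python3 see.py pics/s2.png riser,-.02,0,.018 block,-.02,0,.03
python3 -c "
from h import *
go(.574,-.312,.054,np.radians(86))"
```

```text
clock: 17.53
ee_pos: [0.5675, -0.2671, 0.2612]
tool_rot: [0.656, 0.754, -0.0, -0.002]
ft_force: [1.5, -0.3, -0.4]
finger_gap: 0.0882
grasp_force: 0.0
clock: 17.95
ee_pos: [0.5679, -0.3106, 0.1376]
tool_rot: [0.732, 0.682, -0.001, -0.006]
ft_force: [0.0, 0.2, 0.3]
finger_gap: 0.0882
grasp_force: 0.0
shift [0.0003 0.0026 0.0901] turn 0.0 j6 -0.61 pos [ 0.5714 -0.3122  0.1441] gap 0.088 t 18.1
```

View pics/s2.png

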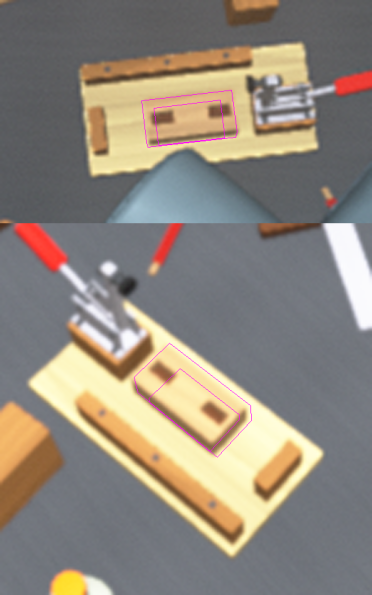

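```bash
cat > chk.py <<'E'
from h import *
import sys
P={n:arm.capture(n) for n in('scene','top')}
for a in sys.argv[1:]:
    name,X,Yf,Z=a.split(',');Z=float(Z);w=fx(float(X),float(Yf));M=[]
    for n in P:
        u=proj(P[n],[[*w,Z+.02]])[0]
        ds=[d for d in arm.cut_out(P[n],name) if np.hypot(*(np.array(d['rect'][:2])-u))<12]
        if ds:M.append((P[n],ds[0]['region'].astype(np.float32)));print(name,n,round(ds[0]['conf'],2))
    for k in ([M]+[[m] for m in M] if len(M)>1 else [M]):
        if not k: continue
        f,c=fit(name,k,w,Z,yaws=(Y,))
        d=f[:2]-w;cs,sn=np.cos(F[2]),np.sin(F[2])
        print(name,'off fixture mm',np.round([1e3*(cs*d[0]+sn*d[1]),1e3*(-sn*d[0]+cs*d[1])],1),'yaw off %.1f'%np.degrees(f[2]-Y),'cost %.3f'%c)
E
python3 chk.py block,-.02,0,.03
python3 - <<'E'
from h import *
out=[]
for n,k in(('top',8),('scene',6)):
    P=arm.capture(n);c=proj(P,[[*fx(-.015,.03),.045]])[0];w,h=(90,38) if n=='top' else (90,60)
    k=6;x0,y0=int(c[0]-w/2),int(c[1]-h/2);im=cv2.resize(P['pixels'][y0:y0+h,x0:x0+w,::-1],None,fx=k,fy=k,interpolation=cv2.INTER_CUBIC)
    X=place([cbox(.12,.056,.036)[[1,3,7,5]]],(*fx(-.02,0),Y),.03)[0]
    X2=place([np.array([[.048,-.095,.058],[.048,.135,.058]])],F)[0]
    X3=place([np.array([[-.05,.112,.058],[.01,.112,.058]])],F)[0]
    for x,cl in((X,True),(X2,False),(X3,False)):cv2.polylines(im,[np.round((proj(P,x)+.5-[x0,y0])*k).astype(int)],cl,(255,0,255),1)
    out.append(im)
cv2.imwrite('pics/s3.png',np.vstack(out))
E
```

```text
block top 0.85
block off fixture mm [ 1.6 -3. ] yaw off -1.2 cost 0.067
```

View pics/s3.png

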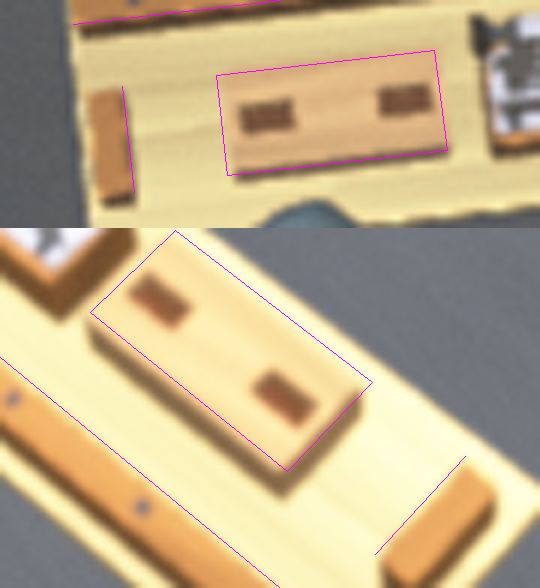

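The block sits within about 2–3 mm of the target outline, shifted slightly towards the clamp (left edge at 222 against 217 in the enlarged top view), and square. That will do, so I go on with the packer.

```bash

python3 -m crank '[0,0,0.003,0.02,0, 0,0,0.003,0.04,0, 0,0,0.003,0.06,0, 0,0,0.003,0.08,0, 0,0,0.003,0.09,0, 0,0,0.003,0.09,0, 0,0,0.003,0.09,0, 0.2,0,0.003,0.09,0]' 30
python3 -m crank '[1,0,0,0,0, 1,0,0,0,0, 1,0,0,0,0, 1,0,0,0,0, 1,0,0,0,0]'
python3 -c "
from h import *
go(.574,-.312,.054,np.radians(86))"
python3 -m crank '[1,0,0,-0.04,0, 1,0,0,-0.08,0, 1,0,0,-0.12,0, 1,0,0,-0.16,0, 1,0,0,-0.2,0, 1,0,0,-0.2,0, 1,0,0,-0.2,0]'
python3 -c "
from h import *
go(*fx(.028,.002),.26,Y+np.pi/2)"
```

```text
clock: 19.02
ee_pos: [0.575, -0.3135, 0.0551]
tool_rot: [0.732, 0.682, 0.0, 0.001]
ft_force: [1.2, 0.2, 0.6]
finger_gap: 0.0834
grasp_force: 0.0
clock: 19.43
ee_pos: [0.5744, -0.3132, 0.0543]
tool_rot: [0.732, 0.682, 0.0, 0.001]
ft_force: [-0.4, 1.2, 4.7]
finger_gap: 0.0597
grasp_force: 30.0
shift [ 0.0012 -0.0005  0.0003] turn -0.0 j6 -0.61 pos [ 0.5744 -0.3132  0.0543] gap 0.060 t 19.4
clock: 20.02
ee_pos: [0.5754, -0.3138, 0.2572]
tool_rot: [0.732, 0.682, 0.0, 0.003]
ft_force: [-1.0, 0.4, -1.5]
finger_gap: 0.0593
grasp_force: 30.0
shift [ 0.3911 -0.0096 -0.0044] turn 78.1 j6 -0.61 pos [ 0.5754 -0.3138  0.2572] gap 0.059 t 20.0
```

```bash

python3 -m crank '[1,0,-0.005,-0.04,0, 1,0.03,-0.005,-0.05,0, 1,0.2,-0.005,-0.05,0, 1,0.2,-0.005,-0.05,0, 1,0.2,-0.005,-0.05,0, 1,0.2,-0.005,-0.05,0, 1,0.2,-0.005,-0.05,0, 1,0.2,-0.005,-0.05,0]'
python3 -m crank '[1,0.191,-0.005,0,57, 1,0.191,-0.005,0,57, 1,0.191,-0.005,0,57, 1,0.191,-0.005,0,57, 1,0.191,-0.005,0,57, 1,0.191,-0.005,0,57, 1,0.191,-0.005,0,57, 1,0.191,-0.005,0,57]'
python3 -m crank '[1,0,0,0,21.1, 1,0,0,0,21.1, 1,0,0,0,21.1, 1,0,0,0.04,21.1, 1,0,0,0.08,21.1, 1,0,0,0.1,21.1, 1,0,0,0.1,21.1, 1,0,0,0.1,21.1]'
python3 -c "
from h import *
go(*fx(.0275,.002),.0735,Y+np.pi/2)"
```

```text
clock: 20.68
ee_pos: [0.5825, -0.1102, 0.3013]
tool_rot: [0.73, 0.683, -0.001, -0.002]
ft_force: [-0.1, -0.2, -0.5]
finger_gap: 0.0597
grasp_force: 30.0
clock: 21.35
ee_pos: [0.5915, 0.0771, 0.3017]
tool_rot: [0.966, 0.26, -0.001, -0.0]
ft_force: [0.4, -0.8, -0.7]
finger_gap: 0.0596
grasp_force: 30.0
clock: 22.02
ee_pos: [0.5908, 0.0765, 0.2014]
tool_rot: [0.997, 0.081, -0.002, -0.0]
ft_force: [-0.3, -0.4, -0.4]
finger_gap: 0.0597
grasp_force: 30.0
shift [ 2.500e-03 -1.000e-04  1.279e-01] turn 1.4 j6 1.34 pos [0.5908 0.0765 0.2014] gap 0.060 t 22.0
```

```bash

python3 -m crank '[1,0.0045,-0.002,0,0, 1,0.0045,-0.002,0,0, 1,0.0045,-0.002,0.02,0, 1,0.0045,-0.002,0.04,0, 1,0.0045,-0.002,0.06,0, 1,0.0045,-0.002,0.07,0, 1,0.0045,-0.002,0.07,0, 1,0.0045,-0.002,0.07,0]'
python3 -c "
from h import *
go(*fx(.0295,.004),.0735,Y+np.pi/2)
P=arm.capture('scene');c=proj(P,[[*fx(0,-.03),.1]])[0];x0,y0=int(c[0])-70,int(c[1])-60
cv2.imwrite('pics/s4.png',cv2.resize(P['pixels'][y0:y0+120,x0:x0+140,::-1],None,fx=4,fy=4,interpolation=cv2.INTER_CUBIC))"
```

```text
clock: 22.68
ee_pos: [0.5964, 0.0805, 0.1345]
tool_rot: [0.997, 0.082, 0.001, 0.0]
ft_force: [0.9, 0.4, -0.1]
finger_gap: 0.0597
grasp_force: 30.0
shift [-0.0022  0.001   0.061 ] turn 1.5 j6 1.34 pos [0.5964 0.0805 0.1345] gap 0.060 t 22.7
```

View pics/s4.png

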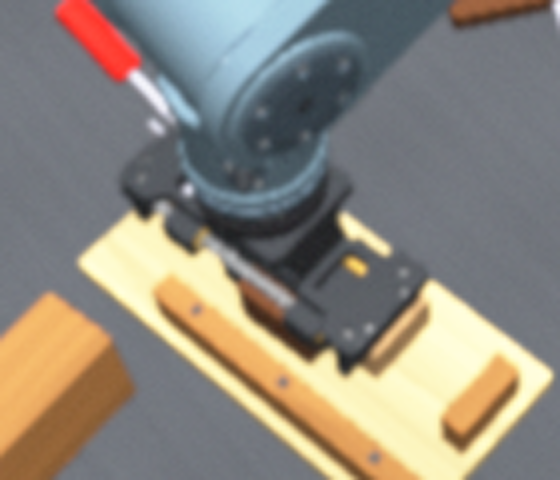

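The view shows the packer above the gap behind the block at (290,320), with the gripper body clear of the clamp and no contact force. I go on down.

```bash

python3 -m crank '[1,-0.001,0.001,0.015,0, 1,-0.001,0.001,0.03,0, 1,-0.001,0.001,0.04,0, 1,-0.001,0.001,0.05,0, 1,-0.001,0.001,0.056,0, 1,-0.001,0.001,0.056,0, 1,-0.001,0.001,0.056,0]'
python3 -c "
from h import *
go(*fx(.0285,.004),.0735,Y+np.pi/2)"
```

```text
clock: 23.32
ee_pos: [0.5984, 0.0795, 0.0836]
tool_rot: [0.997, 0.082, 0.004, 0.001]
ft_force: [-8.1, 1.0, 22.3]
finger_gap: 0.0596
grasp_force: 30.0
shift [-0.005  -0.0004  0.0101] turn 1.5 j6 1.34 pos [0.5984 0.0795 0.0836] gap 0.060 t 23.3
```

```bash

python3 -c "
from h import *
o=arm.get_obs();print(o['ft_force'],o['wrist_torque'],o['joint_efforts'])
P=arm.capture('scene');c=proj(P,[[*fx(0.02,-.03),.06]])[0];x0,y0=int(c[0])-60,int(c[1])-45
a=cv2.resize(P['pixels'][y0:y0+90,x0:x0+120,::-1],None,fx=6,fy=6,interpolation=cv2.INTER_CUBIC)
cv2.imwrite('pics/s5.png',a)"
```

```text
[-8.10470175  0.96284913 22.27760517] [0.04424106 1.15005082 0.02752871] [-1.10025197e+00 -3.94242203e+01 -2.42409182e+01  3.33985873e-02
 -2.24922918e+00  1.69714348e-02]
```

View pics/s5.png

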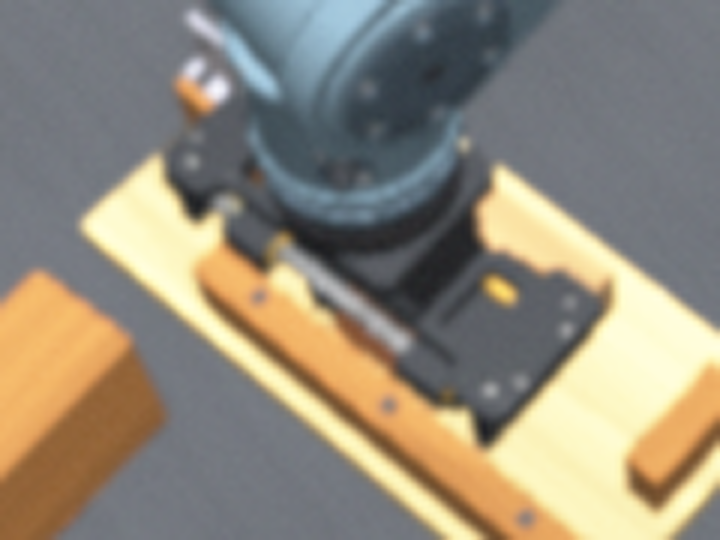

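```bash

python3 -m crank '[1,0,0,-0.01,0, 1,0,0,-0.02,0, 1,0,0,-0.02,0, 1,-0.003,0,-0.02,0, 1,-0.003,0,-0.02,0, 1,-0.003,0,-0.02,0]'
python3 -c "
from h import *
go(*fx(.0275,.004),.0735,Y+np.pi/2)"
```

```text
clock: 23.87
ee_pos: [0.5914, 0.0789, 0.0969]
tool_rot: [0.997, 0.082, -0.001, -0.0]
ft_force: [0.4, 0.7, -0.4]
finger_gap: 0.0597
grasp_force: 30.0
shift [0.0012 0.0001 0.0234] turn 1.5 j6 1.34 pos [0.5914 0.0789 0.0969] gap 0.060 t 23.9
```

```bash

python3 -m crank '[1,0.001,0,0.005,0.7, 1,0.001,0,0.01,0.7, 1,0.001,0,0.013,0.7, 1,0.001,0,0.016,0.7, 1,0.001,0,0.018,0.7, 1,0.001,0,0.018,0.7]'
python3 -c "
from h import *
go(*fx(.0275,.004),.0735,Y+np.pi/2);print(arm.get_obs()['wrist_torque'])"
```

```text
clock: 24.37
ee_pos: [0.5957, 0.0789, 0.0807]
tool_rot: [0.997, 0.075, 0.003, 0.0]
ft_force: [3.9, 0.8, 6.7]
finger_gap: 0.06
grasp_force: 30.0
shift [-0.0032 -0.0005  0.0072] turn 0.8 j6 1.35 pos [0.5957 0.0789 0.0807] gap 0.060 t 24.4
[ 0.04316968 -0.52699164  0.07123407]
```

```bash

python3 -m crank '[1,0.001,0,0,0.8, 1,0.001,0,0.002,0.8, 1,0.001,0,0.004,0.8, 1,0.001,0,0.006,0.8, 1,0.001,0,0.006,0.8]'
python3 -c "
from h import *
go(*fx(.0275,.004),.0735,Y+np.pi/2);o=arm.get_obs();print(o['wrist_torque'],o['ft_force'])"
```

```text
clock: 24.78
ee_pos: [0.595, 0.0792, 0.0736]
tool_rot: [0.998, 0.069, 0.001, 0.0]
ft_force: [3.7, -0.5, 4.0]
finger_gap: 0.0596
grasp_force: 30.0
shift [-0.0025 -0.0001  0.0001] turn -0.0 j6 1.37 pos [0.595  0.0792 0.0736] gap 0.060 t 24.8
[-0.04967256 -0.37199968 -0.04201682] [ 3.70646777 -0.49572613  3.989781  ]
```

```bash

python3 -m crank '[1,0.001,0,0.001,0, 1,0.001,0,0.001,0, 0.3,0.001,0,0.001,0, 0.2,0.001,0,0.001,0, 0.2,0.001,0,0.001,0]'
python3 -m crank '[0.2,0,0,-0.02,0, 0.2,0,0,-0.05,0, 0.2,0,0,-0.09,0, 0.2,0,0,-0.13,0, 0.2,0,0,-0.17,0, 0.2,0,0,-0.2,0, 0.2,0,0,-0.2,0]'
python3 -c "
from h import *
go(.381,-.328,.25,.47)"
```

```text
clock: 25.2
ee_pos: [0.5935, 0.0795, 0.0713]
tool_rot: [0.998, 0.069, -0.002, -0.0]
ft_force: [0.6, -0.0, -0.1]
finger_gap: 0.0703
grasp_force: 0.0
clock: 25.78
ee_pos: [0.5977, 0.0793, 0.2802]
tool_rot: [0.998, 0.069, 0.006, 0.001]
ft_force: [0.3, -0.4, 0.9]
finger_gap: 0.0703
grasp_force: 0.0
shift [-0.2709  0.3737  0.0281] turn -19.0 j6 1.37 pos [0.5977 0.0793 0.2802] gap 0.070 t 25.8
```

```bash

python3 -m crank '[0,-0.135,0.187,0,0, 0,-0.135,0.187,0,0, 0,-0.135,0.187,0,0, 0,-0.135,0.187,0,0, 0,-0.135,0.187,0,0, 0,-0.135,0.187,0,0, 0,-0.135,0.187,0,0]'
python3 -m crank '[0,-0.136,0.187,0.1,-19, 0,-0.136,0.187,0.1,-19, 0,-0.136,0.187,0.1,-19, 0,-0.136,0.187,0.1,-19, 0,-0.136,0.187,0.1,-19, 0,-0.136,0.187,0.1,-19, 0,-0.136,0.187,0.1,-19, 0,-0.136,0.187,0.1,-19]'
python3 -c "
from h import *
go(.381,-.328,.048,.47)"
python3 chk.py block,-.02,0,.03 packer,.028,.003,.018
python3 see.py pics/s6.png packer,.028,.003,.018 block,-.02,0,.03
```

```text
clock: 26.37
ee_pos: [0.4844, -0.1274, 0.2714]
tool_rot: [0.998, 0.066, -0.001, -0.0]
ft_force: [0.2, -0.2, 1.0]
finger_gap: 0.0881
grasp_force: 0.0
clock: 27.03
ee_pos: [0.3761, -0.3287, 0.1703]
tool_rot: [0.973, 0.231, -0.001, -0.002]
ft_force: [0.3, 0.1, -0.1]
finger_gap: 0.0884
grasp_force: 0.0
shift [0.0048 0.0022 0.1223] turn -0.3 j6 0.15 pos [ 0.3761 -0.3287  0.1703] gap 0.088 t 27.0
block scene 0.63
block top 0.61
block off fixture mm [-10.3  -3.9] yaw off -0.2 cost 0.115
block off fixture mm [-10.3  -4. ] yaw off -1.5 cost 0.048
block off fixture mm [-10.2  -3.2] yaw off 1.2 cost 0.062
packer scene 0.6
packer top 0.52
packer off fixture mm [-0.7  1.1] yaw off -3.5 cost 0.319
packer off fixture mm [-1.2  1. ] yaw off -5.9 cost 0.161
packer off fixture mm [-0.7  1.3] yaw off -0.8 cost 0.140
```

View pics/s6.png

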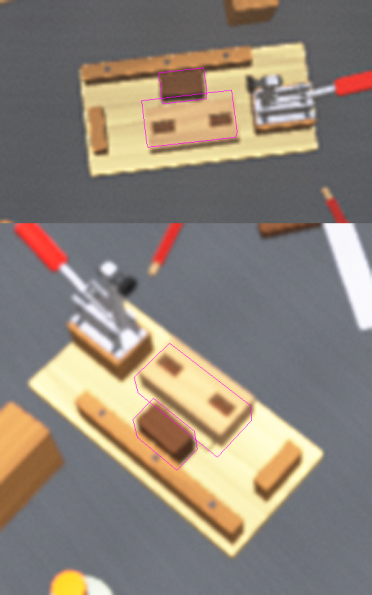

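The packer stands in the gap at (182,85), but while going in it pushed the block about 10 mm forward and 4 mm towards the clamp. I look closely for the riser's edge behind the block.

```bash

python3 - <<'E'
from h import *
out=[]
for n in('scene','top'):
    P=arm.capture(n)
    c=proj(P,[[*fx(-.005,.03),.04]])[0];w,h=(66,48) if n=='scene' else (66,26)
    x0,y0=int(c[0]-w/2),int(c[1]-h/2);k=10
    a=P['pixels'][y0:y0+h,x0:x0+w,::-1].astype(float);a=np.clip((a-40)*1.15,0,255).astype(np.uint8)
    im=cv2.resize(a,None,fx=k,fy=k,interpolation=cv2.INTER_LANCZOS4)
    X=place([cbox(.09,.05,.012)[[1,3,7,5]]],(*fx(-.02,0),Y),.018)[0]
    cv2.polylines(im,[np.round((proj(P,X)+.5-[x0,y0])*k).astype(int)],True,(255,0,255),1);out.append(im)
cv2.imwrite('pics/s7.png',cv2.resize(np.vstack(out),None,fx=.8,fy=.8,interpolation=cv2.INTER_AREA))
E
```

```text
(no output)
```

View pics/s7.png

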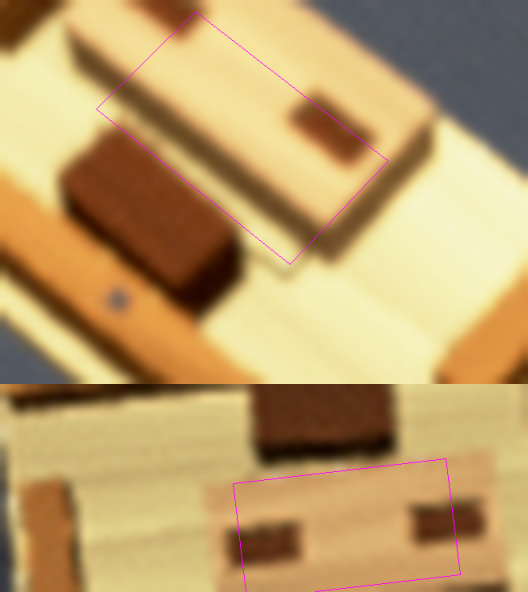

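The riser's rear edge and corner, at (290,265), lie exactly on their target outline, so only the block slid. I will grip the block at its free left end, lift it slightly and put it back.

```bash
python3 -c "
from h import *
go(*fx(-.0303,.048),.25,Y)"
```

```text
shift [ 0.335  -0.3258 -0.0772] turn -70.9 j6 0.15 pos [ 0.3783 -0.3277  0.1729] gap 0.088 t 27.5
```

```bash

python3 -m crank '[0,0,0,-0.04,0, 0,0,0,-0.08,0, 0,0.167,-0.163,-0.08,0, 0,0.167,-0.163,-0.08,0, 0,0.167,-0.163,-0.08,0, 0,0.167,-0.163,-0.08,0, 0,0.167,-0.163,-0.08,0, 0,0.167,-0.163,-0.08,0]'
python3 -m crank '[0,0.168,-0.163,0,-57, 0,0.168,-0.163,0,-57, 0,0.168,-0.163,0,-57, 0,0.168,-0.163,0,-57, 0,0.168,-0.163,0,-57, 0,0.168,-0.163,0,-57, 0,0.168,-0.163,0,-57, 0,0.168,-0.163,0,-57]'
python3 -m crank '[0,0,0,0,-13.9, 0,0,0,0.04,-13.9, 0,0,0,0.08,-13.9, 0,0,0,0.1,-13.9, 0,0,0,0.1,-13.9, 0,0,0,0.1,-13.9, 0,0,0,0.1,-13.9]'
python3 -c "
from h import *
go(*fx(-.0303,.048),.066,Y)"
```

```text
clock: 28.2
ee_pos: [0.4535, -0.1037, 0.2529]
tool_rot: [0.972, 0.233, 0.001, -0.0]
ft_force: [0.3, 0.3, 0.2]
finger_gap: 0.088
grasp_force: 0.0
clock: 28.87
ee_pos: [0.5292, 0.1162, 0.2524]
tool_rot: [0.741, 0.672, -0.0, -0.0]
ft_force: [0.4, -1.2, -0.8]
finger_gap: 0.0881
grasp_force: 0.0
clock: 29.45
ee_pos: [0.5304, 0.1141, 0.1543]
tool_rot: [0.658, 0.753, 0.001, 0.001]
ft_force: [0.6, -0.2, -0.1]
finger_gap: 0.0881
grasp_force: 0.0
shift [ 0.0006 -0.0013  0.0883] turn -0.1 j6 -0.14 pos [0.5304 0.1141 0.1543] gap 0.088 t 29.4
```

```bash

python3 -m crank '[0,0,-0.001,0.02,0, 0,0,-0.001,0.04,0, 0,0,-0.001,0.06,0, 0,0,-0.001,0.075,0, 0,0,-0.001,0.084,0, 0,0,-0.001,0.088,0, 0,0,-0.001,0.088,0, 0.2,0,-0.001,0.088,0]' 40
python3 -m crank '[0.5,0,0,0,0, 1,0,0,0,0, 1,0,0,0,0, 1,0,0,0,0, 1,0,0,0,0]'
python3 -m crank '[1,0,0,-0.003,0, 1,0,0,-0.003,0, 1,0,0,-0.003,0]'
python3 -c "
from h import *
print(arm.get_obs()['ft_force']);go(*fx(-.0303,.048),.066,Y)"
python3 chk.py block,-.03,-.004,.033
```

```text
clock: 30.12
ee_pos: [0.5293, 0.1139, 0.0659]
tool_rot: [0.658, 0.753, 0.001, 0.001]
ft_force: [0.1, -0.2, 0.1]
finger_gap: 0.0831
grasp_force: 0.0
clock: 30.53
ee_pos: [0.5285, 0.1139, 0.065]
tool_rot: [0.658, 0.753, 0.0, 0.0]
ft_force: [0.1, -0.3, 2.1]
finger_gap: 0.0558
grasp_force: 40.0
clock: 30.78
ee_pos: [0.5281, 0.1139, 0.0675]
tool_rot: [0.658, 0.753, -0.0, -0.0]
ft_force: [0.2, 0.1, -1.2]
finger_gap: 0.0556
grasp_force: 40.0
[ 0.1908686   0.11919742 -1.1916618 ]
shift [0.0006 0.0012 0.0015] turn -0.1 j6 -0.14 pos [0.5281 0.1139 0.0675] gap 0.056 t 30.8
block scene 0.96
block top 0.75
block off fixture mm [-0.8 -0.1] yaw off 0.5 cost 2.845
block off fixture mm [0.4 0.8] yaw off -1.0 cost 1.468
block off fixture mm [-2.1 -4.9] yaw off 3.4 cost 1.365
```

```bash

python3 -m crank '[1,0.002,0.003,0,0, 1,0.004,0.006,0,0, 1,0.004,0.009,0,0, 1,0.004,0.011,0,0, 1,0.004,0.011,0,0, 1,0.004,0.011,0,0]'
python3 -c "
from h import *
print(arm.get_obs()['ft_force']);go(*fx(-.0203,.0517),.065,Y)"
```

```text
clock: 31.48
ee_pos: [0.5387, 0.1193, 0.0675]
tool_rot: [0.658, 0.753, -0.0, -0.0]
ft_force: [-0.2, 0.7, -1.1]
finger_gap: 0.0558
grasp_force: 40.0
[-0.24481659  0.69531017 -1.08157487]
shift [ 0.0003 -0.0001  0.0025] turn -0.1 j6 -0.13 pos [0.5387 0.1193 0.0675] gap 0.056 t 31.5
```

Spot on. Next I lower the block, release and rise, then check.

```bash

python3 -m crank '[1,0,0,0.0025,0, 1,0,0,0.0025,0, 1,0,0,0.0025,0, 0.25,0,0,0.0025,0, 0.2,0,0,0.0025,0, 0.2,0,0,0.0025,0]'
python3 -m crank '[0.2,0,0,-0.03,0, 0.2,0,0,-0.07,0, 0.1,0,0,-0.11,0, 0,0,0,-0.15,0, 0,0,0,-0.19,0, 0,-0.06,-0.02,-0.19,0, 0,-0.2,-0.1,-0.19,0]'
python3 -m crank '[0,-0.15,-0.08,0,0, 0,-0.15,-0.08,0,0, 0,-0.15,-0.08,0,0, 0,-0.15,-0.08,0,0, 0,-0.15,-0.08,0,0, 0,-0.15,-0.08,0,0]'
python3 chk.py block,-.02,0,.03 packer,.028,.003,.018
python3 -c "
from h import *
go(.381,-.328,.15,.47)"
```

```text
clock: 31.98
ee_pos: [0.5386, 0.1193, 0.0651]
tool_rot: [0.658, 0.753, 0.0, 0.0]
ft_force: [0.3, 0.0, -1.7]
finger_gap: 0.0703
grasp_force: 0.0
clock: 32.57
ee_pos: [0.5184, 0.0394, 0.2589]
tool_rot: [0.656, 0.755, 0.002, 0.003]
ft_force: [0.3, -1.5, -0.6]
finger_gap: 0.0882
grasp_force: 0.0
clock: 33.07
ee_pos: [0.4566, -0.1221, 0.2552]
tool_rot: [0.659, 0.752, 0.0, 0.0]
ft_force: [-0.2, 0.2, 0.6]
finger_gap: 0.0883
grasp_force: 0.0
block scene 0.92
block top 0.81
block off fixture mm [0.3 1.2] yaw off -0.5 cost 0.130
block off fixture mm [-0.   0.6] yaw off 0.2 cost 0.075
block off fixture mm [1.  1.5] yaw off -0.1 cost 0.050
packer scene 0.87
packer top 0.44
packer off fixture mm [0.2 2.3] yaw off -2.8 cost 0.476
packer off fixture mm [-1.1  1.6] yaw off -3.5 cost 0.163
packer off fixture mm [4.  2.2] yaw off 7.9 cost 0.242
shift [-0.1969 -0.1047  0.1049] turn 71.0 j6 -0.64 pos [ 0.4576 -0.1186  0.2549] gap 0.088 t 33.4
```

```bash

python3 -m crank '[0,-0.197,-0.105,0.08,-19, 0,-0.197,-0.105,0.08,-19, 0,-0.197,-0.105,0.08,-19, 0,-0.197,-0.105,0.08,-19, 0,-0.197,-0.105,0.08,-19, 0,-0.197,-0.105,0.08,-19, 0,-0.197,-0.105,0.08,-19, 0,-0.197,-0.105,0.08,-19]'
python3 -c "
from h import *
go(.381,-.328,.044,.47+np.pi/2)"
```

```text
clock: 34.03
ee_pos: [0.3794, -0.3297, 0.174]
tool_rot: [0.525, 0.851, 0.001, -0.001]
ft_force: [-0.2, -0.6, 0.6]
finger_gap: 0.0881
grasp_force: 0.0
shift [0.0005 0.0022 0.13  ] turn -0.3 j6 -1.42 pos [ 0.3794 -0.3297  0.174 ] gap 0.088 t 34.0
```

```bash

python3 -m crank '[0,0,0.002,0.03,0, 0,0,0.002,0.06,0, 0,0,0.002,0.09,0, 0,0,0.002,0.11,0, 0,0,0.002,0.125,0, 0,0,0.002,0.13,0, 0,0,0.002,0.13,0, 0.2,0,0.002,0.13,0]' 25
python3 -m crank '[0.5,0,0,0,0, 1,0,0,0,0, 1,0,0,0,0, 1,0,0,0,0, 1,0,0,0,0, 1,0,0,0,0]'
python3 -c "
from h import *
go(.381,-.328,.044,.47+np.pi/2)"
python3 -m crank '[1,0,0,-0.04,0, 1,0,0,-0.08,0, 1,0,0,-0.12,0, 1,0,0,-0.16,0, 1,0,0,-0.2,0, 1,0,0,-0.24,0, 1,0,0,-0.24,0, 1,0,0,-0.24,0]'
python3 -c "
from h import *
go(*fx(-.02,.0865),.25,Y)"
```

```text
clock: 34.7
ee_pos: [0.3827, -0.328, 0.0459]
tool_rot: [0.523, 0.852, -0.0, 0.0]
ft_force: [-0.4, 0.6, 0.1]
finger_gap: 0.0834
grasp_force: 0.0
clock: 35.2
ee_pos: [0.3816, -0.3287, 0.0453]
tool_rot: [0.524, 0.852, -0.0, 0.0]
ft_force: [0.3, 0.3, 4.2]
finger_gap: 0.0441
grasp_force: 25.5
shift [ 0.0009 -0.0002  0.0013] turn -0.2 j6 -1.41 pos [ 0.3816 -0.3287  0.0453] gap 0.044 t 35.2
clock: 35.87
ee_pos: [0.3823, -0.3297, 0.2876]
tool_rot: [0.524, 0.852, -0.001, 0.003]
ft_force: [0.6, 0.3, -1.6]
finger_gap: 0.0437
grasp_force: 24.9
shift [0.3638 0.3534 0.0359] turn 18.9 j6 -1.41 pos [ 0.3823 -0.3297  0.2876] gap 0.044 t 35.9
```

```bash

python3 -m crank '[1,0.19,0.185,0,0, 1,0.19,0.185,0,0, 1,0.19,0.185,0,0, 1,0.19,0.185,0,0, 1,0.19,0.185,0,0, 1,0.19,0.185,0,0, 1,0.19,0.185,0,0]'
python3 -m crank '[1,0.174,0.168,0,19, 1,0.174,0.168,0,19, 1,0.174,0.168,0,19, 1,0.174,0.168,0,19, 1,0.174,0.168,0,19, 1,0.174,0.168,0.04,19, 1,0.174,0.168,0.08,19, 1,0.174,0.168,0.12,19]'
python3 -m crank '[1,0,0,0.02,0, 1,0,0,0.02,0, 1,0,0,0.02,0]'
python3 -c "
from h import *
go(*fx(-.02,.0856),.064,Y)"
```

```text
clock: 36.45
ee_pos: [0.4605, -0.0708, 0.2825]
tool_rot: [0.523, 0.852, 0.001, -0.002]
ft_force: [-0.3, -0.1, -1.2]
finger_gap: 0.0437
grasp_force: 24.9
clock: 37.12
ee_pos: [0.5323, 0.1571, 0.176]
tool_rot: [0.656, 0.754, 0.0, 0.0]
ft_force: [0.2, -0.1, -1.1]
finger_gap: 0.0443
grasp_force: 24.9
clock: 37.37
ee_pos: [0.5303, 0.1541, 0.1554]
tool_rot: [0.658, 0.753, -0.002, -0.002]
ft_force: [0.4, 0.1, -0.6]
finger_gap: 0.0436
grasp_force: 24.9
shift [-0.0014  0.0043  0.0914] turn -0.1 j6 -0.07 pos [0.5303 0.1541 0.1554] gap 0.044 t 37.4
```

```bash

python3 -m crank '[1,-0.001,0.004,0.01,0, 1,-0.001,0.004,0.02,0, 1,-0.001,0.004,0.03,0, 1,-0.001,0.004,0.035,0, 1,-0.001,0.004,0.035,0, 1,-0.001,0.004,0.035,0]'
python3 -c "
from h import *
go(*fx(-.02,.0856),.064,Y)"
```

```text
clock: 37.87
ee_pos: [0.5364, 0.1537, 0.1231]
tool_rot: [0.658, 0.753, -0.0, -0.0]
ft_force: [-0.4, -0.4, -0.8]
finger_gap: 0.0435
grasp_force: 24.9
shift [-0.0002 -0.0022  0.0591] turn -0.1 j6 -0.07 pos [0.5364 0.1537 0.1231] gap 0.044 t 37.9
```

```bash

python3 -m crank '[1,0,-0.002,0.012,0, 1,0,-0.002,0.024,0, 1,0,-0.002,0.036,0, 1,0,-0.002,0.048,0, 1,0,-0.002,0.056,0, 1,0,-0.002,0.057,0, 1,0,-0.002,0.057,0]'
python3 -c "
from h import *
go(*fx(-.02,.0856),.0635,Y)"
```

```text
clock: 38.45
ee_pos: [0.536, 0.153, 0.0682]
tool_rot: [0.657, 0.754, 0.0, 0.001]
ft_force: [-5.2, -4.3, 20.6]
finger_gap: 0.0437
grasp_force: 25.0
shift [ 0.0005 -0.0018  0.0047] turn -0.1 j6 -0.07 pos [0.536  0.153  0.0682] gap 0.044 t 38.5
```

```bash

python3 -c "
from h import *
o=arm.get_obs();print(o['ft_force'],o['wrist_torque'])
P=arm.capture('scene');c=proj(P,[[*fx(0,.07),.05]])[0];x0,y0=int(c[0])-36,int(c[1])-28
a=cv2.resize(P['pixels'][y0:y0+56,x0:x0+72,::-1],None,fx=9,fy=9,interpolation=cv2.INTER_CUBIC)
cv2.imwrite('pics/s8.png',a)"
```

```text
[-5.17551611 -4.27676914 20.628313  ] [-0.45374156  0.8140975   0.13378347]
```

View pics/s8.png

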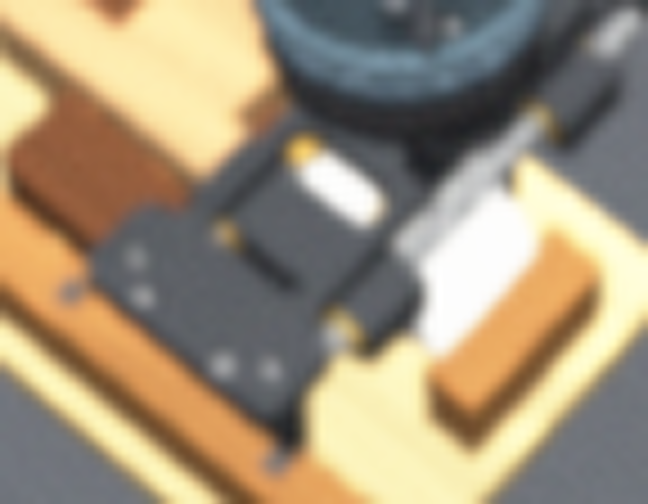

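```bash

python3 -m crank '[1,0,0,-0.003,0, 1,-0.0015,0,-0.003,0, 1,-0.0015,0,-0.001,0, 1,-0.0015,0,0.001,0, 1,-0.0015,0,0.001,0]'
python3 -c "
from h import *
o=arm.get_obs();print(o['ft_force'],o['wrist_torque']);go(*fx(-.02,.0856),.0635,Y)"
```

```text
clock: 38.92
ee_pos: [0.5357, 0.1523, 0.0676]
tool_rot: [0.657, 0.754, 0.001, 0.001]
ft_force: [-7.9, -0.5, 26.0]
finger_gap: 0.044
grasp_force: 25.0
[-7.89528134 -0.48306089 25.95834091] [-0.12377487  1.24227003  0.09490514]
shift [ 0.0011 -0.0013  0.0041] turn -0.1 j6 -0.07 pos [0.5357 0.1523 0.0676] gap 0.044 t 38.9
```

```bash

python3 -m crank '[1,0,-0.001,-0.004,0, 1,0,-0.001,-0.004,0, 0.6,0,-0.001,-0.004,0, 0.35,0,-0.001,-0.004,0, 0.3,0,-0.001,-0.004,0]'
python3 -m crank '[0.3,0,0,-0.03,0, 0.3,0,0,-0.07,0, 0.3,0,0,-0.11,0, 0,0,0,-0.15,0, 0,0.04,0,-0.15,0, 0,0.08,0,-0.15,0]'
python3 -c "
from h import *
go(.3877,.3143,.15,None)"
```

```text
clock: 39.33
ee_pos: [0.5333, 0.1519, 0.0684]
tool_rot: [0.658, 0.753, -0.0, -0.0]
ft_force: [-0.2, -0.3, -0.6]
finger_gap: 0.0552
grasp_force: 0.0
clock: 39.83
ee_pos: [0.5255, 0.2309, 0.2228]
tool_rot: [0.659, 0.752, 0.003, 0.002]
ft_force: [0.7, -0.4, 0.2]
finger_gap: 0.0795
grasp_force: 0.0
shift [ 0.1007 -0.1262  0.072 ] turn 0.0 j6 0.08 pos [0.5255 0.2309 0.2228] gap 0.080 t 39.8
```

```bash

python3 -m crank '[0,0.1,-0.126,0,0, 0,0.1,-0.126,0.04,0, 0,0.1,-0.126,0.08,0, 0,0.1,-0.126,0.1,0, 0,0.1,-0.126,0.1,0, 0,0.1,-0.126,0.1,0, 0,0.1,-0.126,0.1,0]'
python3 chk.py block,-.02,0,.03 packer,.028,.003,.018 spacer,-.02,.0865,.018
python3 see.py pics/s9.png packer,.028,.003,.018 block,-.02,0,.03 spacer,-.02,.0865,.018
python3 -c "
from h import *
go(.3877,.3143,.0265,None)"
```

```text
clock: 40.42
ee_pos: [0.3828, 0.3131, 0.1177]
tool_rot: [0.657, 0.754, -0.002, -0.001]
ft_force: [0.8, -0.7, -0.4]
finger_gap: 0.0879
grasp_force: 0.0
block scene 0.67
block top 0.82
block off fixture mm [-0.3 -5.2] yaw off -0.5 cost 0.344
block off fixture mm [-2.2 -6.5] yaw off -0.6 cost 0.215
block off fixture mm [ 0.8 -3.6] yaw off 0.8 cost 0.095
packer scene 0.65
packer top 0.72
packer off fixture mm [-0.5  1.3] yaw off -3.1 cost 0.753
packer off fixture mm [-1.2  1.1] yaw off -6.7 cost 0.154
packer off fixture mm [5.4 2.4] yaw off -6.8 cost 0.566
spacer scene 0.68
spacer top 0.68
spacer off fixture mm [ 0.3 -6. ] yaw off -18.3 cost 0.762
spacer off fixture mm [ -8.4 -12.8] yaw off -10.5 cost 0.159
spacer off fixture mm [ 5.8 -3.8] yaw off -17.4 cost 0.250
shift [0.0008 0.0025 0.0932] turn 0.0 j6 0.31 pos [0.3852 0.3131 0.1197] gap 0.088 t 40.9
```

View pics/s9.png

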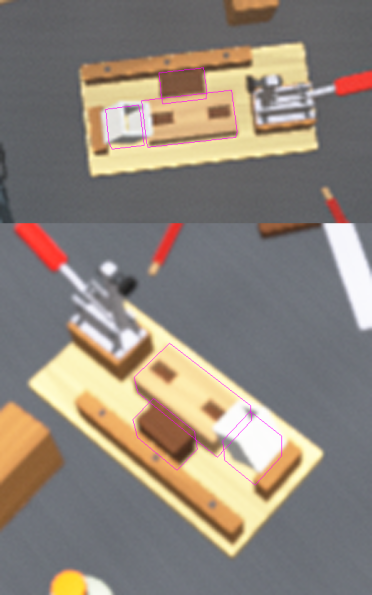

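The view shows the spacer leaning against the block, with its white side face up at (255,440). It must have turned in the grip, and it wedged the block about 5 mm towards the clamp. I pick the spacer up, level it on the bare bench, re-seat the block, then place the spacer again with slower moves.

```bash

python3 -c "
from h import *
go(*fx(-.018,.084),.15,Y)"
```

```text
shift [-0.18    0.1282 -0.0302] turn -0.2 j6 0.31 pos [0.3852 0.3131 0.1197] gap 0.088 t 40.9
```

```bash

python3 -m crank '[0,0,0,-0.03,0, 0,-0.18,0.128,-0.06,0, 0,-0.18,0.128,-0.06,0, 0,-0.18,0.128,-0.06,0, 0,-0.18,0.128,-0.06,0, 0,-0.18,0.128,-0.06,0, 0,-0.18,0.128,-0.06,0, 0,-0.18,0.128,-0.06,0]' 40
python3 -m crank '[0,0,0,0.03,0, 0,0,0,0.06,0, 0,0,0,0.08,0, 0,0,0,0.08,0, 0,0,0,0.08,0]'
python3 -c "
from h import *
go(*fx(-.018,.084),.066,Y)"
```

```text
clock: 41.58
ee_pos: [0.5386, 0.1493, 0.1802]
tool_rot: [0.659, 0.752, 0.001, 0.001]
ft_force: [0.1, -0.1, 0.4]
finger_gap: 0.0883
grasp_force: 0.0
clock: 42.0
ee_pos: [0.5338, 0.1531, 0.0981]
tool_rot: [0.657, 0.754, -0.001, -0.001]
ft_force: [-0.3, 0.3, -0.0]
finger_gap: 0.0881
grasp_force: 0.0
shift [-0.0016  0.0025  0.0321] turn -0.1 j6 -0.07 pos [0.5338 0.1531 0.0981] gap 0.088 t 42.0
```

Down, grip, and lift gently.

```bash

python3 -m crank '[0,-0.001,0.002,0.01,0, 0,-0.001,0.002,0.02,0, 0,-0.001,0.002,0.03,0, 0,-0.001,0.002,0.032,0, 0,-0.001,0.002,0.032,0, 0.3,-0.001,0.002,0.032,0, 0.5,-0.001,0.002,0.032,0, 1,-0.001,0.002,0.032,0]' 40
python3 -m crank '[1,0,0,0,0, 1,0,0,0,0, 1,0,0,0,0, 1,0,0,0,0]'
python3 -m crank '[1,0,0,-0.008,0, 1,0,0,-0.02,0, 1,0,0,-0.035,0, 1,0,0,-0.05,0, 1,0,0,-0.065,0, 1,0,0,-0.08,0, 1,0,0,-0.09,0, 1,0,0,-0.09,0]'
python3 -c "
from h import *
go(.41,.17,.10,Y)
P=arm.capture('scene');c=proj(P,[arm.get_obs()['ee_pos']-[0,0,.03]])[0];x0,y0=int(c[0])-40,int(c[1])-30
cv2.imwrite('pics/s10.png',cv2.resize(P['pixels'][y0:y0+60,x0:x0+80,::-1],None,fx=8,fy=8,interpolation=cv2.INTER_CUBIC))"
```

```text
clock: 42.67
ee_pos: [0.5383, 0.1515, 0.0677]
tool_rot: [0.658, 0.753, 0.0, 0.0]
ft_force: [-0.2, -0.2, 0.6]
finger_gap: 0.0701
grasp_force: 0.0
clock: 43.0
ee_pos: [0.5377, 0.1515, 0.0673]
tool_rot: [0.658, 0.753, -0.0, -0.0]
ft_force: [0.3, 0.6, 0.6]
finger_gap: 0.0439
grasp_force: 34.6
clock: 43.67
ee_pos: [0.5397, 0.1517, 0.1607]
tool_rot: [0.658, 0.753, 0.002, 0.002]
ft_force: [0.8, -0.8, -1.1]
finger_gap: 0.0434
grasp_force: 40.0
shift [ 0.0357 -0.1264  0.06  ] turn -0.1 j6 -0.07 pos [0.5397 0.1517 0.1607] gap 0.043 t 43.7
```

```bash

python3 -m crank '[1,0.004,-0.015,0,0, 1,0.009,-0.035,0,0, 1,0.015,-0.055,0,0, 1,0.021,-0.075,0,0, 1,0.027,-0.095,0,0, 1,0.032,-0.112,0,0, 1,0.036,-0.126,0,0, 1,0.036,-0.126,0,0]'
python3 -m crank '[1,0,0,0.02,0, 1,0,0,0.045,0, 1,0,0,0.07,0, 1,0,0,0.085,0, 1,0,0,0.095,0, 1,0,0,0.095,0]'
python3 -c "
from h import *
go(.41,.17,.046,Y);print(arm.get_obs()['ft_force'])"
```

```text
clock: 44.38
ee_pos: [0.4048, 0.1704, 0.1559]
tool_rot: [0.657, 0.754, -0.001, -0.001]
ft_force: [-0.0, 0.9, -1.4]
finger_gap: 0.0437
grasp_force: 40.0
clock: 44.88
ee_pos: [0.4069, 0.1697, 0.06]
tool_rot: [0.658, 0.753, -0.002, -0.001]
ft_force: [-0.8, 0.6, -0.5]
finger_gap: 0.0439
grasp_force: 40.0
shift [-0.0001  0.0032  0.014 ] turn -0.1 j6 -0.01 pos [0.4069 0.1697 0.06  ] gap 0.044 t 44.9
[-0.77804768  0.62708703 -0.45005465]
```

```bash

python3 -m crank '[1,0,0,0.002,0, 1,0,0,0.004,0, 1,0,0,0.006,0, 1,0,0,0.008,0, 1,0,0,0.008,0]' 10
python3 -m crank '[1,0,0,0.002,0, 1,0,0,0.004,0, 1,0,0,0.005,0, 1,0,0,0.005,0]'
python3 -c "
from h import *
go(.41,.17,.046,Y);o=arm.get_obs();print(o['ft_force'],o['wrist_torque'])"
```

```text
clock: 45.3
ee_pos: [0.4084, 0.1702, 0.0545]
tool_rot: [0.658, 0.753, 0.0, 0.0]
ft_force: [-0.4, -0.0, -1.1]
finger_gap: 0.0438
grasp_force: 10.0
clock: 45.63
ee_pos: [0.408, 0.1701, 0.049]
tool_rot: [0.658, 0.753, -0.0, -0.0]
ft_force: [-0.7, 0.5, -0.8]
finger_gap: 0.0439
grasp_force: 10.0
shift [-0.0004  0.002   0.003 ] turn -0.1 j6 -0.01 pos [0.408  0.1701 0.049 ] gap 0.044 t 45.6
[-0.67928326  0.48458467 -0.80262724] [-0.05303208 -0.13071923  0.00411372]
```

```bash

python3 -m crank '[1,0,0,0.002,0, 1,0,0,0.004,0, 1,0,0,0.006,0, 1,0,0,0.006,0]' 8
python3 -m crank '[1,0,0,0.002,0, 1,0,0,0.003,0, 1,0,0,0.003,0]'
python3 -c "
from h import *
go(.41,.17,.046,Y);o=arm.get_obs();print(o['ft_force'],o['wrist_torque'])"
```

```text
clock: 45.97
ee_pos: [0.4078, 0.1701, 0.0428]
tool_rot: [0.658, 0.753, -0.0, -0.0]
ft_force: [0.1, 0.7, -0.9]
finger_gap: 0.0439
grasp_force: 8.0
clock: 46.22
ee_pos: [0.408, 0.1701, 0.04]
tool_rot: [0.658, 0.753, -0.0, -0.0]
ft_force: [0.1, 0.4, -0.7]
finger_gap: 0.0441
grasp_force: 8.0
shift [-0.0003  0.002  -0.006 ] turn -0.1 j6 -0.01 pos [0.408  0.1701 0.04  ] gap 0.044 t 46.2
[ 0.06310311  0.37745998 -0.68566645] [-0.03323441 -0.1331108   0.04197385]
```

```bash

python3 -m crank '[1,0,0,0.002,0, 1,0,0,0.004,0, 1,0,0,0.005,0, 1,0,0,0.005,0]' 8
python3 -c "
from h import *
o=arm.get_obs();print(o['ft_force'],o['wrist_torque'])
for n in('scene','top'):
    P=arm.capture(n);u=proj(P,[[*o['ee_pos'][:2],.03]])[0]
    print(n,u,[(round(d['conf'],2),np.round(d['rect']).tolist(),int(d['region'].sum())) for d in arm.cut_out(P,'spacer')])"
```

```text
clock: 46.55
ee_pos: [0.4079, 0.1701, 0.0349]
tool_rot: [0.658, 0.753, -0.0, -0.0]
ft_force: [0.4, -0.4, -0.8]
finger_gap: 0.0437
grasp_force: 8.0
[ 0.38765387 -0.3606245  -0.79115896] [-0.0887354  -0.06699923  0.04006426]
scene [353.53552976 246.99750607] [(0.86, [281.0, 123.0, 18.0, 26.0], 309), (0.54, [356.0, 250.0, 16.0, 20.0], 97)]
top [276.23770889 204.9032164 ] [(0.75, [455.0, 213.0, 19.0, 15.0], 176), (0.63, [232.0, 213.0, 12.0, 14.0], 109), (0.55, [430.0, 256.0, 25.0, 20.0], 245)]
```

```bash

python3 -m crank '[1,0,0,0.002,0, 1,0,0,0.004,0, 1,0,0,0.006,0, 1,0,0,0.006,0]' 8
python3 -c "
from h import *
o=arm.get_obs();print(o['ft_force'],o['wrist_torque'])"
```

```text
clock: 47.08
ee_pos: [0.4085, 0.1703, 0.0296]
tool_rot: [0.658, 0.753, 0.0, 0.0]
ft_force: [-2.5, 0.9, 6.7]
finger_gap: 0.0438
grasp_force: 8.0
[-2.46225137  0.86688358  6.70999876] [0.10054122 0.24992847 0.01200935]
```

```bash

python3 -m crank '[1,0,0,0.002,0, 1,0,0,0.003,0, 1,0,0,0.003,0, 0.9,0,0,0.003,0, 0.7,0,0,0.003,0, 0.4,0,0,0.003,0, 0.3,0,0,0.003,0]' 5
python3 -m crank '[0,0,0,-0.03,0, 0,0,0,-0.06,0, 0,0,0,-0.1,0, 0,0.1,0,-0.13,0, 0,0.15,0,-0.13,0, 0,0.15,0,-0.13,0, 0,0.15,0,-0.13,0]'
cat > tilt.py <<'E'
from h import *
from scipy.spatial.transform import Rotation as R
import sys
x0=[float(v) for v in sys.argv[1:3]];z0=float(sys.argv[3]);name=sys.argv[4] if len(sys.argv)>4 else 'spacer'
yaw0=float(sys.argv[5]) if len(sys.argv)>5 else F[2]
B=PARTS[name][0];rr={'spacer':14,'packer':12,'block':16}[name]
M=[]
for n in('scene','top'):
    P=arm.capture(n);u=proj(P,[[*x0,z0+.025]])[0]
    for d in arm.cut_out(P,name):
        if np.hypot(*(np.array(d['rect'][:2])-u))<rr: M.append((P,d['region'].astype(np.float32)));print(n,round(d['conf'],2),int(M[-1][1].sum()));break
H=B[:,2].max()/2
def pts(p):
    q=(R.from_euler('z',p[2])*R.from_euler('xy',p[3:5])).apply(B-[0,0,H]);q[:,2]-=q[:,2].min();return q+[p[0],p[1],z0]
def c(p): return sum(np.abs(sil(P,[pts(p)])-m).sum()/m.sum() for P,m in M)
for t in((0,0),(.5,0),(-.5,0),(0,.5),(0,-.5),(1.57,0),(0,1.57)):
    s=np.array([*x0,yaw0,*t]);r=minimize(c,s,method='Nelder-Mead',options=dict(initial_simplex=np.vstack([s,s+np.diag([.01,.01,.2,.15,.15])]),maxiter=250))
    print(np.degrees(t).round(),'->',r.x[:2].round(4),'yaw,tilt',np.degrees(r.x[2:]).round(1),'cost %.3f'%r.fun, 'fixed %.3f'%c(s))
E
python3 tilt.py .408 .170 0
```

```text
clock: 47.67
ee_pos: [0.4081, 0.1701, 0.0261]
tool_rot: [0.658, 0.753, -0.0, -0.0]
ft_force: [-0.3, -0.1, -1.2]
finger_gap: 0.0548
grasp_force: 0.0
clock: 48.25
ee_pos: [0.3876, 0.3214, 0.1573]
tool_rot: [0.658, 0.753, 0.001, 0.0]
ft_force: [0.1, 0.2, -0.0]
finger_gap: 0.0884
grasp_force: 0.0
scene 0.94 425
top 0.42 19
[0. 0.] -> [0.4078 0.1877] yaw,tilt [14.8  2.9 -7.5] cost 9.116 fixed 12.907
[29.  0.] -> [0.4074 0.193 ] yaw,tilt [18.   4.  -7.6] cost 9.277 fixed 15.301
[-29.   0.] -> [0.4058 0.1881] yaw,tilt [-7.4  5.5 -5.3] cost 9.279 fixed 15.660
[ 0. 29.] -> [0.4128 0.1949] yaw,tilt [30.4  0.3 -8.5] cost 9.579 fixed 16.334
[  0. -29.] -> [0.4069 0.1883] yaw,tilt [ 5.9  4.8 -8.3] cost 9.143 fixed 15.112
[90.  0.] -> [0.4076 0.1884] yaw,tilt [12.2 94.1 -7.6] cost 10.410 fixed 13.847
[ 0. 90.] -> [0.4067 0.1871] yaw,tilt [ 25.3 -11.   81.3] cost 10.702 fixed 13.962
```

```bash

sed -i "s/<rr: M.append/<rr and d['region'].sum()>80: M.append/" tilt.py
python3 tilt.py .408 .170 0; python3 chk.py block,-.02,-.004,.03; python3 tilt.py $(python3 -c "
from h import *
print(*fx(.028,.004))") .018 packer 1.708
```

```text
scene 0.88 404
[0. 0.] -> [0.4069 0.1877] yaw,tilt [ 8.2 -0.2 -4.9] cost 0.129 fixed 0.757
[29.  0.] -> [0.4091 0.1894] yaw,tilt [-6.1 17.3 -4.7] cost 0.229 fixed 0.839
[-29.   0.] -> [0.4092 0.1888] yaw,tilt [  8.  -29.   -2.2] cost 0.222 fixed 0.813
[ 0. 29.] -> [0.4097 0.1907] yaw,tilt [ -3.8 -10.1  44. ] cost 0.207 fixed 0.848
[  0. -29.] -> [0.4081 0.1887] yaw,tilt [  7.1   0.3 -29.6] cost 0.192 fixed 0.896
[90.  0.] -> [0.4068 0.1877] yaw,tilt [13.8 83.1 -7. ] cost 0.159 fixed 0.738
[ 0. 90.] -> [0.4049 0.1863] yaw,tilt [ 5.3 -5.8 91.2] cost 0.138 fixed 0.747
block scene 0.69
block top 0.74
block off fixture mm [0.7 1. ] yaw off -0.6 cost 0.158
block off fixture mm [0.5 1.7] yaw off -0.1 cost 0.090
block off fixture mm [1.2 0.6] yaw off -1.0 cost 0.062
scene 0.63 336
top 0.65 165
[0. 0.] -> [0.5953 0.081 ] yaw,tilt [ 94.7 -13.7   0.1] cost 0.584 fixed 0.736
[29.  0.] -> [0.5957 0.0808] yaw,tilt [ 95.9 -13.7   0.1] cost 0.579 fixed 1.167
[-29.   0.] -> [0.5951 0.0811] yaw,tilt [ 91.7 -11.2  -1.6] cost 0.593 fixed 1.036
[ 0. 29.] -> [0.594  0.0808] yaw,tilt [ 87.8 -11.9  -0.2] cost 0.620 fixed 1.016
[  0. -29.] -> [0.5948 0.0808] yaw,tilt [ 93.4 -12.9   0.2] cost 0.587 fixed 1.045
[90.  0.] -> [0.5924 0.0793] yaw,tilt [ 97.5 104.1   0.9] cost 1.208 fixed 1.278
[ 0. 90.] -> [0.5927 0.0801] yaw,tilt [88.8  8.  97.5] cost 0.771 fixed 0.879
```

```bash

python3 - <<'E'
from h import *
for n in('scene','top'):
    P=arm.capture(n);g=P['pixels'].astype(int)
    def line(a,b,k=27):
        X=np.linspace(a,b,k);u=proj(P,X);v=[cv2.getRectSubPix(P['pixels'],(1,1),tuple(map(float,q)))[0,0] for q in u];return u,v
    for yf in(-.012,.004,.02):
        a=np.array([*fx(-.012,yf),.063]);b=np.array([*fx(.066,yf),.063]);u,v=line(a,b)
        print(n,'packer y',yf,'x from -12 to 66 step 3mm at z63:',[f'{int(r)},{int(gg)},{int(bb)}' for r,gg,bb in v])
P=arm.capture('scene')
for z in(.05,):
    s=(.407,.1877,.14)
    Q=place([np.array([[x,y,z] for x in np.arange(-.024,.025,.006) for y in np.arange(-.024,.025,.006)])],s)[0]
    u=proj(P,Q);print(np.array([P['pixels'][int(round(b)),int(round(a))].mean() for a,b in u]).reshape(9,9).astype(int))
Q=place([np.array([[.022,y,z] for z in np.arange(.048,0,-.006) for y in np.arange(-.02,.021,.008)])],s)[0]
print('back face',np.array([P['pixels'][int(round(b)),int(round(a))].mean() for a,b in proj(P,Q)]).reshape(8,6).astype(int))
Q=place([np.array([[x,.022,z] for z in np.arange(.048,0,-.006) for x in np.arange(-.02,.021,.008)])],s)[0]
print('left face',np.array([P['pixels'][int(round(b)),int(round(a))].mean() for a,b in proj(P,Q)]).reshape(8,6).astype(int))
E
```

```text
scene packer y -0.012 x from -12 to 66 step 3mm at z63: ['251,229,167', '252,230,169', '252,233,170', '253,234,174', '253,233,172', '251,229,166', '244,211,150', '205,164,114', '166,119,81', '156,101,67', '150,94,63', '145,91,60', '145,91,59', '145,91,60', '142,89,58', '140,88,57', '144,90,60', '147,90,59', '132,82,52', '105,70,45', '135,100,66', '212,157,98', '236,175,103', '240,177,103', '239,175,101', '237,173,100', '234,167,97']
scene packer y 0.004 x from -12 to 66 step 3mm at z63: ['252,230,168', '252,233,172', '253,235,174', '253,235,174', '252,232,170', '250,226,163', '240,207,147', '205,163,115', '157,115,80', '147,97,63', '148,93,61', '146,92,59', '146,92,61', '144,89,59', '143,90,60', '142,88,59', '144,90,59', '146,90,60', '135,84,54', '106,67,43', '116,78,47', '186,130,76', '233,169,99', '240,177,102', '239,176,101', '236,172,99', '232,166,95']
scene packer y 0.02 x from -12 to 66 step 3mm at z63: ['232,194,136', '248,222,158', '253,234,173', '253,235,174', '252,231,169', '249,223,160', '241,207,147', '204,164,115', '156,116,79', '151,102,66', '150,96,63', '149,93,61', '1
[... 1593 characters left out ...]
51 243 214]
 [167 239 144 138 139 138 148 224 217]
 [218 237 155 142 140 137 137 243 178]
 [160 239 151 140 125 121 131 241 228]
 [206 224 159 147 121 117 123 234 200]
 [205 249 238 224 186 238 230 244 171]
 [134 199 228 165 179 218 227 210 177]]
back face [[237 228 200 218 227 231]
 [199 180 154 167 179 160]
 [152 146 139 142 146 141]
 [139 137 137 137 139 140]
 [130 139 138 137 139 141]
 [130 139 137 138 137 141]
 [130 137 136 137 138 138]
 [130 135 133 135 136 136]]
left face [[174 214 218 228 238 213]
 [199 173 178 186 207 177]
 [163 173 157 161 171 148]
 [144 154 152 153 155 145]
 [137 151 150 151 151 148]
 [134 148 150 151 148 146]
 [131 142 148 147 144 141]
 [139 134 139 141 142 134]]
```

The pixel values show the spacer now standing upright on the bench: bright rim, dark hole, centre (0.407, 0.188). The packer is upright in its gap. The block is about 3 mm off, so I grip it again and correct that.

```bash
python3 -c "
from h import *
go(*fx(-.0195,.046),.15,Y)"
```

```text
shift [-0.2234  0.1232  0.0062] turn -0.1 j6 0.32 pos [0.3879 0.3187 0.1562] gap 0.088 t 49.2
```

```bash

python3 -m crank '[0,-0.223,0.123,0,0, 0,-0.223,0.123,0,0, 0,-0.223,0.123,0,0, 0,-0.223,0.123,0,0, 0,-0.223,0.123,0,0, 0,-0.223,0.123,0,0, 0,-0.223,0.123,0,0, 0,-0.223,0.123,0,0]'
python3 -m crank '[0,0,0,0.02,0, 0,0,0,0.04,0, 0,0,0,0.045,0, 0,0,0,0.045,0, 0,0,0,0.045,0]'
python3 -c "
from h import *
go(*fx(-.0195,.046),.066,Y)"
```

```text
clock: 49.87
ee_pos: [0.5413, 0.1122, 0.1563]
tool_rot: [0.659, 0.752, 0.0, 0.0]
ft_force: [-0.3, 0.2, 0.2]
finger_gap: 0.0879
grasp_force: 0.0
clock: 50.28
ee_pos: [0.5393, 0.1154, 0.1114]
tool_rot: [0.657, 0.754, -0.0, -0.0]
ft_force: [0.2, -0.3, 0.4]
finger_gap: 0.0881
grasp_force: 0.0
shift [-0.0015  0.0007  0.0454] turn -0.0 j6 -0.14 pos [0.5393 0.1154 0.1114] gap 0.088 t 50.3
```

```bash

python3 -m crank '[0,0.001,0.001,0.01,0, 0,0.001,0.001,0.02,0, 0,0.001,0.001,0.03,0, 0,0.001,0.001,0.04,0, 0,0.001,0.001,0.045,0, 0,0.001,0.001,0.045,0, 0.3,0.001,0.001,0.045,0, 0.6,0.001,0.001,0.045,0]' 40
python3 -m crank '[1,0,0,0,0, 1,0,0,0,0, 1,0,0,0,0, 1,0,0,-0.003,0, 1,0,0,-0.003,0, 1,0.003,0,-0.003,0, 1,0.003,0,-0.003,0, 1,0.003,0,-0.003,0]'
python3 -c "
from h import *
go(*fx(-.0203,.0505),.065,Y);print(arm.get_obs()['ft_force'])"
```

```text
clock: 50.95
ee_pos: [0.541, 0.1155, 0.0664]
tool_rot: [0.658, 0.753, 0.0, 0.0]
ft_force: [0.4, -0.3, 0.2]
finger_gap: 0.0771
grasp_force: 0.0
clock: 51.62
ee_pos: [0.5401, 0.1187, 0.0691]
tool_rot: [0.657, 0.754, -0.0, -0.0]
ft_force: [-0.6, 0.4, -1.6]
finger_gap: 0.0556
grasp_force: 40.0
shift [-0.0001 -0.0014  0.0041] turn -0.1 j6 -0.13 pos [0.5401 0.1187 0.0691] gap 0.056 t 51.6
[-0.57000108  0.35818231 -1.6357532 ]
```

```bash

python3 -m crank '[1,0,-0.001,0,0, 1,0,-0.001,0.0035,0, 1,0,-0.001,0.0035,0, 1,0,-0.001,0.0035,0, 0.25,0,-0.001,0.0035,0, 0.2,0,-0.001,0.0035,0, 0.2,0,-0.001,0.0035,0]'
python3 -m crank '[0.2,0,0,-0.02,0, 0.2,0,0,-0.04,0, 0.2,0,0,-0.07,0, 0,0,0,-0.1,0, 0,0.085,-0.11,-0.1,0, 0,0.085,-0.11,-0.1,0, 0,0.085,-0.11,-0.1,0, 0,0.085,-0.11,-0.1,0]'
python3 -m crank '[0,0,0,0,0, 0,0,0,0,0]'
python3 -c "
from h import *
go(.407,.1877,.047,Y)"
python3 chk.py block,-.02,0,.03
```

```text
clock: 52.2
ee_pos: [0.5394, 0.1183, 0.0656]
tool_rot: [0.658, 0.753, 0.0, 0.0]
ft_force: [0.7, -0.2, -0.3]
finger_gap: 0.0702
grasp_force: 0.0
clock: 52.87
ee_pos: [0.4142, 0.1893, 0.1648]
tool_rot: [0.657, 0.754, -0.001, -0.001]
ft_force: [-1.1, 0.5, 0.0]
finger_gap: 0.0883
grasp_force: 0.0
clock: 53.03
ee_pos: [0.4192, 0.188, 0.1661]
tool_rot: [0.657, 0.754, 0.0, 0.001]
ft_force: [0.1, -0.1, -0.2]
finger_gap: 0.0883
grasp_force: 0.0
shift [ 0.0014 -0.0123  0.1191] turn -0.0 j6 0.03 pos [0.4192 0.188  0.1661] gap 0.088 t 53.0
block scene 0.91
block top 0.75
block off fixture mm [0.2 0.3] yaw off -0.3 cost 0.253
block off fixture mm [-0.3  0.9] yaw off -1.4 cost 0.073
block off fixture mm [ 2.  -0.1] yaw off -1.6 cost 0.169
```

```bash

python3 -m crank '[0,0.001,-0.012,0.03,0, 0,0.001,-0.012,0.06,0, 0,0.001,-0.012,0.09,0, 0,0.001,-0.012,0.11,0, 0,0.001,-0.012,0.12,0, 0,0.001,-0.012,0.12,0, 0.3,0.001,-0.012,0.12,0, 0.4,0.001,-0.012,0.12,0]' 50
python3 -m crank '[0.45,0,0,0,0, 0.6,0,0,0,0, 1,0,0,0,0, 1,0,0,0,0, 1,0,0,0,0, 1,0,0,0,0]'
python3 -c "
from h import *
go(.407,.1877,.047,Y)"
python3 -m crank '[1,0,0,-0.004,0, 1,0,0,-0.012,0, 1,0,0,-0.024,0, 1,0,0,-0.036,0, 1,0,0,-0.048,0, 1,0,0,-0.06,0, 1,0,0,-0.072,0, 1,0,0,-0.08,0]'
python3 -m crank '[1,0,0,-0.01,0, 1,0,0,-0.01,0]'
python3 -c "
from h import *
go(*fx(-.02,.0865),.14,Y)"
python3 tilt.py .407 .188 .09 | head -4
```

```text
clock: 53.9
ee_pos: [0.4082, 0.1871, 0.0468]
tool_rot: [0.658, 0.753, 0.001, 0.001]
ft_force: [-0.4, 0.5, 0.4]
finger_gap: 0.0768
grasp_force: 0.0
clock: 54.4
ee_pos: [0.4071, 0.1872, 0.0461]
tool_rot: [0.658, 0.753, 0.0, 0.0]
ft_force: [-1.2, -0.1, 4.1]
finger_gap: 0.0435
grasp_force: 50.0
shift [ 0.0005 -0.     -0.0009] turn -0.1 j6 0.03 pos [0.4071 0.1872 0.0461] gap 0.043 t 54.4
clock: 55.07
ee_pos: [0.4073, 0.1872, 0.1273]
tool_rot: [0.658, 0.753, 0.001, 0.0]
ft_force: [-0.3, 0.6, -0.2]
finger_gap: 0.0438
grasp_force: 50.0
clock: 55.23
ee_pos: [0.408, 0.1873, 0.1377]
tool_rot: [0.658, 0.753, 0.001, 0.001]
ft_force: [0.5, -0.1, -0.7]
finger_gap: 0.0438
grasp_force: 50.0
shift [-0.05    0.1205 -0.0019] turn -0.1 j6 0.03 pos [0.408  0.1873 0.1377] gap 0.044 t 55.2
scene 0.65 138
[0. 0.] -> [0.408  0.1929] yaw,tilt [ 12.9 -13.   26.9] cost 1.878 fixed 2.577
[29.  0.] -> [0.4074 0.1974] yaw,tilt [-50.1  40.8  -0.1] cost 2.250 fixed 3.152
[-29.   0.] -> [0.412  0.2077] yaw,tilt [-29.8 -25.3  12.9] cost 1.709 fixed 2.719
```

```bash

python3 -m crank '[1,-0.003,0.006,0,0, 1,-0.008,0.02,0,0, 1,-0.016,0.038,0,0, 1,-0.024,0.057,0,0, 1,-0.032,0.077,0,0, 1,-0.04,0.096,0,0, 1,-0.046,0.112,0,0, 1,-0.05,0.12,0,0]'
python3 -m crank '[1,0,0,0,0, 1,0,0,0,0, 1,0,0,0.004,0, 1,0,0,0.01,0, 1,0,0,0.016,0, 1,0,0,0.016,0, 1,0,0,0.016,0]'
python3 -c "
from h import *
go(*fx(-.02,.0862),.0655,Y)"
```

```text
clock: 56.1
ee_pos: [0.5345, 0.1529, 0.1351]
tool_rot: [0.658, 0.753, 0.0, 0.0]
ft_force: [-0.7, -0.8, -0.8]
finger_gap: 0.0435
grasp_force: 50.0
clock: 56.68
ee_pos: [0.5316, 0.154, 0.119]
tool_rot: [0.657, 0.754, -0.001, -0.001]
ft_force: [-0.0, -0.6, -0.4]
finger_gap: 0.0437
grasp_force: 50.0
shift [-0.0005  0.0026  0.0535] turn -0.1 j6 -0.07 pos [0.5316 0.154  0.119 ] gap 0.044 t 56.7
```

```bash

python3 -m crank '[1,0,0.001,0.006,0, 1,0,0.002,0.014,0, 1,0,0.002,0.022,0, 1,0,0.002,0.03,0, 1,0,0.002,0.038,0, 1,0,0.002,0.046,0, 1,0,0.002,0.05,0, 1,0,0.002,0.05,0]'
python3 -c "
from h import *
go(*fx(-.02,.0862),.0645,Y);print(arm.get_obs()['ft_force'])"
```

```text
clock: 57.35
ee_pos: [0.5335, 0.154, 0.0682]
tool_rot: [0.658, 0.753, -0.001, -0.001]
ft_force: [-0.6, 0.4, -0.4]
finger_gap: 0.0437
grasp_force: 50.0
shift [-0.0002  0.0006  0.0037] turn -0.1 j6 -0.07 pos [0.5335 0.154  0.0682] gap 0.044 t 57.4
[-0.63356539  0.39836281 -0.39367852]
```

No contact this time. I lower the last few millimetres and release.

```bash

python3 -m crank '[1,0,0,0.002,0, 1,0,0,0.0035,0, 1,0,0,0.0035,0, 0.9,0,0,0.0035,0, 0.6,0,0,0.0035,0, 0.4,0,0,0.0035,0, 0.3,0,0,0.0035,0, 0.3,0,0,0.0035,0]' 20
python3 -m crank '[0.3,0,0,-0.01,0, 0.3,0,0,-0.03,0, 0.3,0,0,-0.06,0, 0.2,0,0,-0.09,0, 0,0,0,-0.12,0, 0,0,0,-0.12,0]'
python3 -c "
from h import *
go(.3877,.3143,.12,None)"
```

```text
clock: 58.02
ee_pos: [0.5347, 0.1541, 0.0665]
tool_rot: [0.658, 0.753, 0.0, 0.0]
ft_force: [0.1, -0.5, -0.0]
finger_gap: 0.0609
grasp_force: 0.0
clock: 58.52
ee_pos: [0.5382, 0.1545, 0.1938]
tool_rot: [0.657, 0.753, 0.004, 0.004]
ft_force: [2.2, 0.0, 0.8]
finger_gap: 0.0794
grasp_force: 0.0
shift [ 0.1788 -0.1283  0.0722] turn 0.0 j6 -0.07 pos [0.5382 0.1545 0.1938] gap 0.079 t 58.5
```

```bash

python3 -m crank '[0,0.179,-0.128,0,0, 0,0.179,-0.128,0,0, 0,0.179,-0.128,0,0, 0,0.179,-0.128,0.02,0, 0,0.179,-0.128,0.05,0, 0,0.179,-0.128,0.07,0, 0,0.179,-0.128,0.07,0, 0,0.179,-0.128,0.07,0]'
python3 -c "
from h import *
go(.3877,.3143,.0275,None)"
python3 chk.py block,-.02,0,.03
python3 tilt.py $(python3 -c "
from h import *
print(*fx(-.02,.0865))") .018 
python3 - <<'E'
from h import *
for n in('scene','top'):
    P=arm.capture(n)
    Q=place([np.array([[x,y,.05] for x in np.arange(-.028,.029,.004) for y in np.arange(-.028,.029,.004)])],(*fx(-.02,.0865),F[2]),.018)[0]
    print(np.array([P['pixels'][int(round(b)),int(round(a))][2] for a,b in proj(P,Q)]).reshape(15,15))
E
```

```text
clock: 59.18
ee_pos: [0.3813, 0.3141, 0.1148]
tool_rot: [0.657, 0.754, -0.002, -0.001]
ft_force: [-0.1, -0.5, 0.1]
finger_gap: 0.0879
grasp_force: 0.0
shift [-0.0005  0.0067  0.0873] turn 0.0 j6 0.31 pos [0.3813 0.3141 0.1148] gap 0.088 t 59.2
block scene 0.56
block top 0.96
block off fixture mm [ 0.3 -0.4] yaw off -1.2 cost 0.178
block off fixture mm [ 0.1 -1.7] yaw off -1.3 cost 0.113
block off fixture mm [0.9 0.5] yaw off -0.9 cost 0.053
scene 0.78 390
[0. 0.] -> [0.5371 0.153 ] yaw,tilt [10.9 -6.9 -1.8] cost 0.183 fixed 0.280
[29.  0.] -> [0.5379 0.1537] yaw,tilt [12.1 -6.8 -3.4] cost 0.184 fixed 0.511
[-29.   0.] -> [0.5388 0.1537] yaw,tilt [ 18.5 -22.2  -1.2] cost 0.220 fixed 0.351
[ 0. 29.] -> [0.539  0.1559] yaw,tilt [  4.9 -11.4  38.5] cost 0.213 fixed 0.351
[  0. -29.] -> [0.5377 0.1536] yaw,tilt [12.1 -6.8 -3. ] cost 0.182 fixed 0.353
[90.  0.] -> [0.5379 0.1535] yaw,tilt [13.7 75.9 -6.1] cost 0.206 fixed 0.342
[ 0. 90.] -> [0.5361 0.1514] yaw,tilt [ 8.2  0.2 94.4] cost 0.210 fixed 0.304
[[209 208 210 210 213 212 211 210 211 211 212 212 213 212 209]
 [187 177 205 212 215 2
[... 1105 characters left out ...]
6  80]
 [131 167 239 204 151 153 166 161 158 153 146 151 213 104  79]
 [133 168 239 162 151 150 153 152 152 151 145 140 201 115  77]
 [140 163 226 162 146 149 149 152 149 151 142 141 218 128  77]
 [138 156 211 166 151 159 162 163 166 168 153 189 227 139  80]
 [135 197 230 184 164 169 167 164 161 164 158 181 240 153  85]
 [137 207 242 177 119 148 146 140 137 135 110 162 244 162  86]
 [149 195 241 166 101 102 102 110 109 102  94 154 243 179  79]
 [137 177 239 181 127 140 145 156  99 113 117 164 242 102  76]
 [134 172 245 232 195 212 227 241 244 186 189 200 232 112  75]
 [133 148 174 168 207 210 207 198 182 177 171 221 176 120  91]
 [135 143 146 145 149 159 158 144 144 144 145 146 153 140 129]]
```

The rim and hole show in the same place in both pictures: the spacer stands upright and in place. Next is the pad.

```bash

python3 -m crank '[0,0,0.005,0.02,0, 0,0,0.005,0.04,0, 0,0,0.005,0.06,0, 0,0,0.005,0.075,0, 0,0,0.005,0.085,0, 0,0,0.005,0.086,0, 0,0,0.005,0.086,0, 0.3,0,0.005,0.086,0]' 30
python3 -m crank '[0.5,0,0,0,0, 1,0,0,0,0, 1,0,0,0,0, 1,0,0,0,0, 1,0,0,0,0, 1,0,0,0,0]'
python3 -c "
from h import *
go(.3877,.3143,.0275,None)"
python3 -m crank '[1,0,0,-0.01,0, 1,0,0,-0.03,0, 1,0,0,-0.05,0, 1,0,0,-0.075,0, 1,0,0,-0.1,0, 1,0,0,-0.12,0, 1,0,0,-0.13,0, 1,0,0,-0.13,0]'
python3 -c "
from h import *
go(*fx(-.02,0),.16,Y)"
```

```text
clock: 60.35
ee_pos: [0.3891, 0.3151, 0.031]
tool_rot: [0.658, 0.753, 0.001, 0.0]
ft_force: [0.6, 0.3, 0.5]
finger_gap: 0.0835
grasp_force: 0.0
clock: 60.85
ee_pos: [0.3885, 0.3148, 0.0304]
tool_rot: [0.658, 0.753, 0.0, 0.0]
ft_force: [0.1, -1.0, 0.8]
finger_gap: 0.0434
grasp_force: 2.2
shift [-0.0004 -0.0008  0.0029] turn 0.0 j6 0.31 pos [0.3885 0.3148 0.0304] gap 0.043 t 60.9
clock: 61.52
ee_pos: [0.3899, 0.3156, 0.1631]
tool_rot: [0.658, 0.753, 0.002, 0.001]
ft_force: [0.5, -0.1, -0.6]
finger_gap: 0.043
grasp_force: 30.0
shift [-0.266   0.1212  0.0033] turn -0.1 j6 0.31 pos [0.3899 0.3156 0.1631] gap 0.043 t 61.5
```

```bash

python3 -m crank '[1,-0.012,0.006,0,0, 1,-0.04,0.018,0,0, 1,-0.075,0.034,0,0, 1,-0.11,0.05,0,0, 1,-0.145,0.066,0,0, 1,-0.18,0.082,0,0, 1,-0.21,0.096,0,0, 1,-0.235,0.107,0,0]'
python3 -m crank '[1,-0.015,0.007,0,0, 1,-0.025,0.011,0,0, 1,-0.029,0.013,0,0, 1,-0.029,0.013,0.01,0, 1,-0.029,0.013,0.025,0, 1,-0.029,0.013,0.035,0, 1,-0.029,0.013,0.04,0, 1,-0.029,0.013,0.04,0]'
python3 -m crank '[1,0,0,0,0, 1,0,0,0,0]'
python3 -c "
from h import *
go(*fx(-.02,0),.098,Y)"
```

```text
clock: 62.18
ee_pos: [0.5265, 0.094, 0.1587]
tool_rot: [0.658, 0.753, -0.001, -0.001]
ft_force: [-0.2, 0.3, -0.4]
finger_gap: 0.0428
grasp_force: 30.0
clock: 62.85
ee_pos: [0.5413, 0.0704, 0.1182]
tool_rot: [0.657, 0.754, -0.001, -0.002]
ft_force: [0.0, 0.7, -0.2]
finger_gap: 0.0422
grasp_force: 30.0
clock: 63.02
ee_pos: [0.5433, 0.0698, 0.1207]
tool_rot: [0.657, 0.754, 0.0, 0.0]
ft_force: [0.9, 0.3, -0.4]
finger_gap: 0.0426
grasp_force: 30.0
shift [-0.0017  0.0025  0.0227] turn -0.1 j6 -0.23 pos [0.5433 0.0698 0.1207] gap 0.043 t 63.0
```

```bash

python3 -m crank '[1,-0.0015,0.002,0.004,0, 1,-0.0015,0.002,0.009,0, 1,-0.0015,0.002,0.014,0, 1,-0.0015,0.002,0.018,0, 1,-0.0015,0.002,0.02,0, 1,-0.0015,0.002,0.02,0, 1,-0.0015,0.002,0.02,0]'
python3 -c "
from h import *
go(*fx(-.02,0),.097,Y);print(arm.get_obs()['ft_force'])"
```

```text
clock: 63.6
ee_pos: [0.5451, 0.0682, 0.1]
tool_rot: [0.658, 0.753, -0.0, -0.0]
ft_force: [0.4, -0.3, 0.4]
finger_gap: 0.0424
grasp_force: 30.0
shift [0.0001 0.001  0.003 ] turn -0.1 j6 -0.23 pos [0.5451 0.0682 0.1   ] gap 0.042 t 63.6
[ 0.35626207 -0.32820516  0.36362415]
```

```bash

python3 -m crank '[1,0,0.001,0.0025,0, 1,0,0.001,0.0025,0, 1,0,0.001,0.0025,0, 0.7,0,0.001,0.0025,0, 0.4,0,0.001,0.0025,0, 0.3,0,0.001,0.0025,0, 0.3,0,0.001,0.0025,0]'
python3 -m crank '[0.3,0,0,-0.01,0, 0.3,0,0,-0.03,0, 0.3,0,0,-0.06,0, 0.5,0,0,-0.1,0, 1,0,0,-0.14,0, 1,0,0,-0.18,0, 1,0,0,-0.19,0, 1,0,0,-0.19,0]'
python3 -m crank '[1,-0.275,0,0,0, 1,-0.275,0,0,0, 1,-0.275,0,0,0, 1,-0.275,0,0,0, 1,-0.275,0,0,0, 1,-0.275,0,0,0, 1,-0.275,0,0,0, 1,-0.275,0,0,0]'
python3 -c "
from h import *
go(*fx(-.02,-.275),.165,Y)
for n in('scene','top'):
    P=arm.capture(n)
    X=np.array([*fx(-.02,0),.08]);u=proj(P,[X])[0]
    for d in arm.cut_out(P,'pad'):
        if np.hypot(*(np.array(d['rect'][:2])-u))<15:
            yx=np.argwhere(d['region']).mean(0)[::-1]; w=ray(P,[yx],.075)[0]-X; c,s=np.cos(F[2]),np.sin(F[2])
            print(n,round(d['conf'],2),d['rect'],'pad off mm',1e3*(c*w[0]+s*w[1]),1e3*(-s*w[0]+c*w[1]))
"
python3 chk.py block,-.02,0,.03
```

```text
clock: 64.18
ee_pos: [0.5463, 0.0684, 0.0979]
tool_rot: [0.658, 0.753, 0.0, 0.0]
ft_force: [0.0, 1.0, 0.0]
finger_gap: 0.0602
grasp_force: 0.0
clock: 64.85
ee_pos: [0.5483, 0.0683, 0.2932]
tool_rot: [0.657, 0.753, 0.003, 0.004]
ft_force: [0.1, 0.8, -0.3]
finger_gap: 0.0303
grasp_force: 0.0
clock: 65.52
ee_pos: [0.5824, -0.2091, 0.285]
tool_rot: [0.66, 0.752, -0.001, -0.001]
ft_force: [0.4, -0.3, 0.7]
finger_gap: 0.0007
grasp_force: 0.0
shift [0.0049 0.0024 0.12  ] turn -0.4 j6 -0.67 pos [ 0.5824 -0.2091  0.285 ] gap 0.001 t 65.5
scene 0.65 [293.4, 245.8, 18.4, 16.3] pad off mm 0.32717542332637173 -0.5012391625571363
top 0.55 [313.8, 162.4, 96.1, 55.0] pad off mm 6.1043892089979925 -20.4877821203597
top 0.5 [308.6, 163.5, 8.9, 15.6] pad off mm 0.255809882373544 -1.2216905921886336
top 0.33 [306.6, 150.9, 21.5, 9.3] pad off mm 42.13868282631193 5.333647796166859
block scene 0.59
block top 0.72
block off fixture mm [ 0.4 -0.2] yaw off -1.2 cost 0.799
block off fixture mm [-0.9 -2.4] yaw off -1.1 cost 0.515
block off fixture mm [0.5 0.4] yaw off -0.8 cost 0.278
```

The pad sits centred within about 1 mm in both views. Now I shut the clamp.

```bash

python3 -m crank '[1,0,0.002,0.03,0, 1,0,0.002,0.065,0, 1,0,0.002,0.1,0, 1,0,0.002,0.12,0, 1,0,0.002,0.12,0, 1,0,0.002,0.12,0]'
python3 -c "
from h import *
go(*fx(-.02,-.237),.175,Y)"
python3 -m crank '[1,0.008,0,0,0, 1,0.016,0,-0.002,0, 1,0.024,0,-0.004,0, 1,0.032,0,-0.007,0, 1,0.04,0,-0.01,0, 1,0.048,0,-0.013,0, 1,0.056,0,-0.015,0, 1,0.064,0,-0.018,0]'
python3 -c "
from h import *
go(*fx(-.02,-.205),.185,Y)"
```

```text
clock: 66.42
ee_pos: [0.5849, -0.2028, 0.1671]
tool_rot: [0.657, 0.754, -0.0, -0.001]
ft_force: [0.7, -0.2, 0.7]
finger_gap: 0.0005
grasp_force: 0.0
shift [ 0.0371 -0.0014 -0.0078] turn -0.1 j6 -0.66 pos [ 0.5849 -0.2028  0.1671] gap 0.000 t 66.4
clock: 67.08
ee_pos: [0.5847, -0.157, 0.2014]
tool_rot: [0.659, 0.752, -0.005, 0.021]
ft_force: [1.9, -39.4, 31.3]
finger_gap: 0.0007
grasp_force: 20.0
shift [ 0.0242 -0.0078  0.0154] turn -0.3 j6 -0.57 pos [ 0.5847 -0.157   0.2014] gap 0.001 t 67.1
```

```bash

python3 m2.py | tail -5
```

```text
scene [233.95813953 185.79534884] 215
top [384.09259259 231.87037037] 54
q 0.22 4.1627746
q 0.98 0.20813954
q 0.22 2.3159723
```

```bash

python3 -m crank '[1,0,0,-0.008,0, 1,0.001,0,-0.015,0, 1,0.004,0,-0.02,0, 1,0.008,0,-0.022,0, 1,0.013,0,-0.024,0]'
python3 -m crank '[1,0.006,0,-0.002,0, 1,0.012,0,-0.004,0, 1,0.018,0,-0.005,0, 1,0.024,0,-0.006,0]'
python3 -c "
from h import *
go(*fx(-.02,-.167),.21,Y)"; python3 m2.py | tail -2 | head -1
```

```text
clock: 67.6
ee_pos: [0.5753, -0.1277, 0.2107]
tool_rot: [0.657, 0.754, -0.0, 0.001]
ft_force: [-0.8, -6.3, 2.4]
finger_gap: 0.0006
grasp_force: 3.0
clock: 67.93
ee_pos: [0.572, -0.1031, 0.2163]
tool_rot: [0.657, 0.754, 0.0, 0.001]
ft_force: [-0.3, -3.6, 3.4]
finger_gap: 0.0003
grasp_force: 2.0
shift [ 0.0065 -0.0022  0.0063] turn -0.1 j6 -0.52 pos [ 0.572  -0.1031  0.2163] gap 0.000 t 67.9
q 0.4 0.52039933
```

```bash

python3 -m crank '[1,0.005,-0.001,0.002,0, 1,0.01,-0.002,0.005,0, 1,0.015,-0.002,0.007,0, 1,0.02,-0.002,0.008,0, 1,0.025,-0.002,0.008,0, 1,0.03,-0.002,0.008,0, 1,0.035,-0.002,0.008,0]'
python3 -c "
from h import *
go(*fx(-.02,-.141),.208,Y)"; python3 m2.py | tail -2 | head -1
```

```text
clock: 68.62
ee_pos: [0.5649, -0.0698, 0.2071]
tool_rot: [0.658, 0.753, -0.0, 0.0]
ft_force: [0.3, -4.3, -1.3]
finger_gap: 0.0004
grasp_force: 2.0
shift [-0.0015  0.0002 -0.0009] turn -0.1 j6 -0.47 pos [ 0.5649 -0.0698  0.2071] gap 0.000 t 68.6
q 0.02 1.2836539
```

```bash

python3 -m crank '[1,0.003,0,0,0, 1,0.006,0,0,0, 1,0.009,0,0,0, 1,0.012,0,0,0, 1,0.012,0,0,0]'
python3 -c "
from h import *
go(*fx(-.02,-.141),.208,Y)"
```

```text
clock: 69.13
ee_pos: [0.5646, -0.0672, 0.2074]
tool_rot: [0.658, 0.753, -0.006, 0.007]
ft_force: [6.6, -40.7, -10.6]
finger_gap: 0.0002
grasp_force: 17.2
shift [-0.0041  0.0002 -0.0005] turn -0.2 j6 -0.45 pos [ 0.5646 -0.0672  0.2074] gap 0.000 t 69.1
```

At the stop: the handle moved only 2.6 mm more while the force rose to 41 N. I back off to the right, lift clear and check.

```bash

python3 -m crank '[1,-0.012,0,0,0, 1,-0.025,0,0,0, 1,-0.04,0,-0.01,0, 1,-0.05,0,-0.04,0, 1,-0.06,0,-0.07,0, 1,-0.1,0,-0.1,0, 1,-0.14,0,-0.1,0, 1,-0.17,0,-0.1,0]'
python3 -m crank '[1,-0.08,-0.08,0,0, 1,-0.08,-0.08,0,0, 1,-0.08,-0.08,0,0, 1,-0.08,-0.08,0,0, 1,-0.08,-0.08,0,0]'
python3 m2.py | tail -5; python3 chk.py block,-.02,0,.03 packer,.028,.003,.018
python3 - <<'E'
from h import *
for n in('scene','top'):
    P=arm.capture(n);X=np.array([*fx(-.02,0),.08]);u=proj(P,[X])[0];c,s=np.cos(F[2]),np.sin(F[2])
    for l,z in(('pad',.073),('foot_face',.084)):
        for d in arm.cut_out(P,l):
            if np.hypot(*(np.array(d['rect'][:2])-u))<15:
                w=ray(P,[np.argwhere(d['region']).mean(0)[::-1]],z)[0]-X;print(n,l,round(d['conf'],2),np.round(d['rect'][2:]),np.round([1e3*(c*w[0]+s*w[1]),1e3*(-s*w[0]+c*w[1])],1))
    Q=place([np.array([[x,y,.05] for x in np.arange(-.028,.029,.007) for y in np.arange(-.028,.029,.007)])],(*fx(-.02,.0865),F[2]),.018)[0]
    print(np.array([P['pixels'][int(round(b)),int(round(a))][2] for a,b in proj(P,Q)]).reshape(9,9))
E
```

```text
clock: 69.8
ee_pos: [0.5876, -0.2278, 0.3119]
tool_rot: [0.657, 0.754, 0.001, 0.003]
ft_force: [0.5, 0.3, 0.5]
finger_gap: 0.0
grasp_force: 0.0
clock: 70.22
ee_pos: [0.5171, -0.3172, 0.3081]
tool_rot: [0.659, 0.752, 0.0, -0.0]
ft_force: [-0.4, 0.0, -0.2]
finger_gap: 0.0004
grasp_force: 0.0
scene [254.04918033 195.27868852] 61
top [345.05128205 147.97435897] 39
q 0.0 3.1074243
q 0.0 1.3862705
q 0.0 1.7211539
block scene 0.61
block top 0.65
block off fixture mm [ 0.2 -0.7] yaw off -0.3 cost 1.663
block off fixture mm [ 0.3 -1.8] yaw off -0.2 cost 0.728
block off fixture mm [ 0.  -1.5] yaw off -1.9 cost 0.934
packer scene 0.47
packer top 0.58
packer off fixture mm [ 7.2 -1. ] yaw off -2.5 cost 1.603
packer off fixture mm [ 37.  -16.4] yaw off -0.6 cost 0.917
packer off fixture mm [ 1.1 -0.4] yaw off -2.3 cost 0.569
scene pad 0.69 [16. 13.] [6.2 2.3]
[[215 215 217 218 215 218 218 217 214]
 [169 225 242 250 240 246 250 221 171]
 [149 248 232 206 231 215 216 249 164]
 [164 234 169 141 139 141 149 250 145]
 [156 220 175 157 166 178 168 252 147]
 [155 221 178 154 187 204 208 245 147]
 [161 244 161 154 194 199 209 248 149]
 [161 248 250 244 250 247 250 245 150]
 [150 101 173 158 151 166 153 143 144]]
top pad 0.51 [ 8. 12.] [-12.4  -2.8]
[[ 92 123 104 100 115 110 102 120  75]
 [123 156 182 200 226 165 177 180  77]
 [123 228 169 159 152 184 164 185  75]
 [130 228 152 142 141 144 130 187  70]
 [130 183 156 149 153 156 138 214  73]
 [128 234 147 141 132 125 136 232  81]
 [134 228  94  94  95 100  87 166  72]
 [126 230 209 201 228 234 208 190  71]
 [127 137 135 150 136 136 137 143 121]]
```

```bash
cat > q.py <<'E'
from h import *
exec(open('m2.py').read().split('def grip')[1].join(['def grip','']).split('red=[]')[0])
for n in('scene','top'):
    P=arm.capture(n);im=P['pixels'].astype(int);m=((im[...,0]>im[...,1]+50)&(im[...,0]>im[...,2]+50)&(im[...,1]<90)&(im[...,0]>90)).astype(np.uint8)
    k,l,st,c=cv2.connectedComponentsWithStats(m,connectivity=8);g=proj(P,grip(0)[0]).mean(0)
    print(n,[(c[i].round(1),st[i].tolist()) for i in range(1,k) if st[i,4]>15 and np.hypot(*(c[i]-g))<60])
    for q in(-.05,0,.05,.1,.2): 
        s=sil(P,grip(q));ys,xs=np.nonzero(s>.5);print(q,'pred centroid',xs.mean().round(1),ys.mean().round(1),'bbox',xs.min(),ys.min(),xs.max()-xs.min()+1,ys.max()-ys.min()+1,len(xs))
    arm_px=[(l,[np.round(d['rect']).tolist() for d in arm.cut_out(P,l)][:2]) for l in('clamp_handle','foot_face','fixture')];print(arm_px)
E
python3 q.py
```

```text
scene [(array([286.8, 174.9]), [276, 156, 23, 40, 192]), (array([253.2, 198.4]), [249, 192, 10, 15, 94])]
-0.05 pred centroid 254.3 199.8 bbox 248 192 14 17 134
0 pred centroid 253.2 198.6 bbox 247 190 14 18 148
0.05 pred centroid 252.2 197.5 bbox 247 189 12 19 154
0.1 pred centroid 250.9 196.3 bbox 246 187 11 20 164
0.2 pred centroid 248.8 194.5 bbox 243 185 12 20 180
[('clamp_handle', [[253.0, 206.0, 11.0, 22.0]]), ('foot_face', []), ('fixture', [[287.0, 255.0, 115.0, 118.0]])]
top [(array([347. , 149.3]), [343, 145, 9, 9, 55]), (array([367.8, 201.9]), [363, 196, 10, 13, 58])]
-0.05 pred centroid 346.1 149.7 bbox 340 144 13 12 111
0 pred centroid 347.2 149.5 bbox 342 144 12 12 104
0.05 pred centroid 348.5 149.2 bbox 344 143 10 13 95
0.1 pred centroid 349.9 149.0 bbox 346 143 9 13 87
0.2 pred centroid 352.5 148.5 bbox 349 143 8 12 71
[('clamp_handle', [[349.0, 150.0, 10.0, 15.0]]), ('foot_face', []), ('fixture', [[312.0, 160.0, 96.0, 53.0]])]
```

In both views the grip's centroid matches the shut angle of 0 to within 0.3 px. Everything measured is in place and the robot is clear, so I hand the job in.

```bash
python3 -c "
from cell import arm
print(arm.close_job())"
```

```text
the job is handed in; nothing more can be done
None
```

I handed the job in at about 71 s with everything set up as asked and the clamp shut to its stop. By camera, block, spacer and packer are within about 2 mm, but the packer and pad could not be re-measured cleanly under the shut clamp. Along the way, block and spacer were knocked out of place and put back before the pad went on, and fingertip pushes on the handle reached about 40–55 N against the 40 N limit set for the arm and gripper body.

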